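# Reverse the worn bed plate of a punching frame

## Task

The white bed plate in the punching frame is worn at its red end: swing the brass tab well aside so that it clears the plate, lift the plate right out, turn it end for end and lower it (do not drop it) fully home in the frame again, with the red end now at the tab's end. Then swing the tab back over the plate as far as its stop, and leave the loose masking tape, glue stick and cork block where they stand.

Things in the scene. Friction and masses are not known exactly. Their poses are not given: they have to be found in the camera images.
- frame: grey metal punching frame, screwed down, 160 (x) x 245 (y) x 20 mm high. Origin on the table under the centre of its recess; z up. The recess for the plate is 106 (x) x 176 (y) mm, its floor is at z = 12 mm and its rim at z = 20 mm. The frame reaches from y = -105 to y = +140 mm; the swing tab is at the +y end.
- tab (a joint): brass swing tab, flat bar 18 mm wide reaching 69 mm from its upright pivot, 22 to 28 mm above the table. 0: at its stop, pointing along the frame's -y over the plate's end; grows counterclockwise from above (the tip swings to the frame's +x); 1.57: across the frame; 1.9: other stop. Clear of the plate from 1.3 on. Light friction (1 N at the pin): it stays where it is left.
- tab_pivot (a point): point on the tab's pivot axis, on the frame at x = 0, y = +111, z = 22 mm
- tab_pin (a point): middle of the black upright pin near the tab's tip, 60 mm from the pivot; the pin is 14 mm thick and reaches from 28 to 54 mm above the table; it can be pushed from either side
- plate_grip (a point): centre of the square blue grip block (34 x 34 mm, 36 mm high) standing on the middle of the white plate's top. It is 26 mm above the plate's underside, so 38 mm above the table when the plate lies home. Axes: x across the plate, y along it (the red end is at -y), z up.
- plate_red_end (a point): point on the plate's top in the middle of its red painted band, 70 mm from the plate's centre. At the start the red end is away from the tab.
- plate: the white loose plate, 100 (x) x 170 (y) x 8 mm, 0.2 to 0.45 kg, origin at the centre of its underside, axes as for plate_grip. Home, it is flush with the frame's rim, with 3 mm play on each side; its edges are bevelled at 45 degrees, 4 mm smaller all round at the underside, as a lead-in. A light push on the block usually settles it if it hangs on the rim. It fits either way round.
- masking_roll: beige roll of masking tape lying flat to the right of the frame, 121 x 110 x 50 mm, loose bystander, origin under its centre
- glue: upright white and blue glue stick, 31 mm thick, 96 mm high, loose bystander, origin under its centre
- cork: cork sanding block, 60 x 100 x 34 mm, loose bystander, origin under its centre

How it is judged:
By the outcome, as a careful person would: the job done as asked, in the order asked, and still so for the second after the job is handed in, with the robot touching nothing.
It also fails if it takes over 72 s, if anything falls off the work surface, if the arm or the gripper's body presses on something with over 40 N, if the wrist force passes 120 N, or if a joint passes its speed limit or range.

## Robot

A 6-joint arm with a two-finger parallel gripper is mounted at the origin on the work surface; the furniture and walls round the work are solid. World frame = base frame: x ahead of the robot, y to its left, z up, the work surface at z = 0. Lengths are in m, angles in rad, forces in N, time in s.
With the tool pointing down it reaches from about 0.325 to 0.775 m from the base axis. Payload 5.5 kg.
Tool frame: the origin (TCP) lies on the centre line of the jaws, within the pads' length; the fingertips stand 14 mm ahead of it and the grasp point (between the pads) lies 5 mm behind it (env.tip_reach is the distance from the TCP to the fingertips, in m); x points along the fingers, y is the direction in which the jaws open and shut, and the axes are right-handed (so a half turn about x gives the same grasp; the last joint's range is limited). The gripper opens to 85 mm and grips with 20 to 120 N. Pads are 22 mm wide; open, the fingers measure 114 mm over their backs; the gripper's body (76 mm by 85 mm) begins 54 mm behind the grasp point. The pads swing forward as they close: fully open they stand 13 mm farther back than shut.
Start: joints at [-1.322, 0.091, 1.231, -0, 1.82, -0.057], TCP at [0.181, -0.572, 0.211] pointing down, gripper open.
Joint ranges: [-2.87, 2.87], [-0.86, 2.18], [0.17, 2.46], [-1.51, 4.65], [0.06, 2.69], [-2.65, 2.65]. Speed limits (rad/s): [2.57, 2.57, 3.01, 3.14, 3.14, 3.14].

## Interface

Orientations are given as a 3x3 rotation matrix whose columns are the frame's x, y, z axes.
In Python, from station import observe, imaging, job, env gives the robot as it stands.
- The arm moves only by the tool carry_out, never from a script. Its argument "deltas" is a list of rows, each an object of numbers: "wx", "wy", "wz": the turn, a rotation vector about the tool's x, y, z in degrees; "tx", "ty", "tz": the shift along the tool's x, y, z in cm; "fingers": the opening, from 0 (shut) to 1 (fully open). In form: [{"wx": .., "wy": .., "wz": .., "tx": .., "ty": .., "tz": .., "fingers": ..}, ...]. A call has exactly 8 rows; each row is the pose to reach, as a shift and turn from the pose commanded when the call began, along the tool's axes at that moment; what a row does not reach only later rows make up. A row lasts 1/8 s, in which the tool goes at most 62.5 mm and 10.7 degrees, less where a joint would pass 70% of its speed; a pose out of reach is approached as far as the arm can. A call with a gripper value outside its range is refused whole. The fingers move at their own pace and stop on an object; "squeeze" is the grip in N (left out, the last holds). Time passes only in rows, so rows that repeat a pose let the fingers close, or fill a call up. It gives the time, the measured TCP pose, the force and the opening at its end, in the units of the state.
- observe(): the state, without advancing time (a new reading comes with each control period).
- imaging.snapshot(name): name is "scene" or "top"; returns the picture (384x512x3 uint8, red, green, blue); there is no depth.
- imaging.get_calibration(name): a dict with "K" (3x3 intrinsics, pixels), "view" (4x4, takes a point from world to camera coordinates). Camera axes: x right, y down, z forward; pixel columns grow to the right and rows downward; lengths in m; the calibration is good to about 2 mm. A picture is of the moment at which its call begins. get_calibration takes no time and is no camera call.
- job.sign_off(): hands the job in, once; it reports no verdict.
The state is a dict: "t": time; "joint_pos": joint angles; "qd": joint speeds; "joint_torque": joint torques, N m; "position": TCP position; "orientation": TCP orientation; "wrist_force": force on the tool from outside, world axes, zero at the start; "ft_torque": the same for the moment, N m; "opening": finger opening in m.
Only numpy, scipy, OpenCV 4.12 (cv2) and the standard library are available. Lean on these libraries where they do the work, as an engineer would, in place of code of your own. Each camera call takes 0.05 s, during which the arm holds its last target.

## Working session

There is one attempt and no reset: what is moved stays moved. The work goes in short steps, Python scripts to look and compute and a tool call to move; the robot and the scene stay as the last step left them, time stands still between calls to the robot, and variables do not carry over. Pictures are saved under pics/ and viewed, and the job is handed in when it is done.

Besides the shell and the picture viewer there is one more tool, called after "Emit:" as name(argument=value, ...) on one line, values as JSON. carry_out: Moves the arm, as the interface text tells. Its arguments: {"type":"object","properties":{"deltas":{"type":"array"},"squeeze":{"type":"number"}},"required":["deltas"]}

```bash
ls; mkdir -p pics; python3 - <<'E'
from station import observe, imaging, job, env
import cv2,numpy as np
np.set_printoptions(precision=4,suppress=True)
for n in("scene","top"):
    im=imaging.snapshot(n);cv2.imwrite(f"pics/{n}0.png",im[:,:,::-1]);c=imaging.get_calibration(n);print(n,c["K"],c["view"])
s=observe();print(s);print(env.tip_reach)
E
```

```text
pics
scene [[403.8438   0.     251.4401]
 [  0.     403.8438 190.6292]
 [  0.       0.       1.    ]] [[-0.8752 -0.4836  0.0106  0.4393]
 [-0.2598  0.4514 -0.8536  0.1735]
 [ 0.4081 -0.7499 -0.5208  0.8763]
 [ 0.      0.      0.      1.    ]]
top [[366.268    0.     250.9744]
 [  0.     366.268  191.0677]
 [  0.       0.       1.    ]] [[ 0.003  -0.9999  0.017  -0.0131]
 [-0.9909 -0.0053 -0.1348  0.4829]
 [ 0.1348 -0.0164 -0.9907  1.0226]
 [ 0.      0.      0.      1.    ]]
{'t': 0.1, 'joint_pos': array([-1.3217,  0.0918,  1.2317, -0.    ,  1.8198, -0.0567]), 'qd': array([-0.0007, -0.0006, -0.003 ,  0.0004, -0.0011, -0.002 ]), 'joint_torque': array([  0.0043, -46.0215, -41.922 ,   0.0001,   0.0105,   0.    ]), 'position': array([ 0.1806, -0.5719,  0.2101]), 'orientation': array([[-0.0005,  0.301 , -0.9536],
       [ 0.0017, -0.9536, -0.301 ],
       [-1.    , -0.0018, -0.0001]]), 'wrist_force': array([-0.2576,  0.1638, -0.6905]), 'ft_torque': array([-0.042 ,  0.0407, -0.01  ]), 'opening': 0.08568855211600432}
0.014
```

View pics/scene0.png

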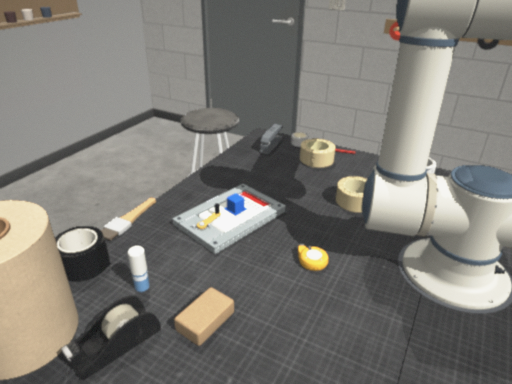

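View pics/top0.png

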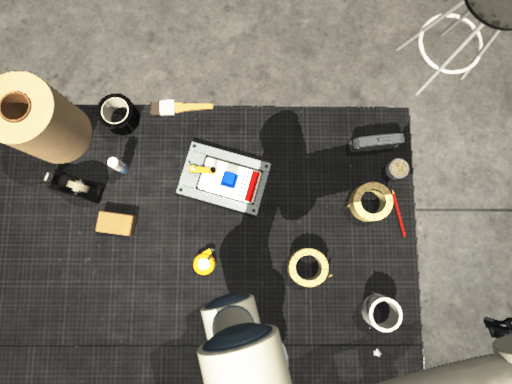

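Scene view: frame centre at about (230,215), with the red end up-right and the tab towards the lower left. Top view: blue block (229,179), red band (253,186), tab running from about (194,169) to its pin at (213,170). The cork (115,223) and glue stick (117,164) are well away to the left.

```bash
cat > h.py <<'E'
from station import observe, imaging, job, env
import cv2,numpy as np
np.set_printoptions(precision=4,suppress=True)
def ray(n,uv,z):
    c=imaging.get_calibration(n);V=c["view"];R=V[:3,:3];t=V[:3,3]
    o=-R.T@t;d=R.T@np.linalg.inv(c["K"])@np.array([uv[0],uv[1],1.]);return o+d*(z-o[2])/d[2]
def proj(n,p):
    c=imaging.get_calibration(n);q=c["K"]@(c["view"][:3,:3]@np.array(p)+c["view"][:3,3]);return q[:2]/q[2]
def cents(im,box,lo,hi):
    x0,y0,x1,y1=box;h=cv2.cvtColor(np.ascontiguousarray(im[y0:y1,x0:x1]),cv2.COLOR_RGB2HSV)
    m=cv2.inRange(h,np.array(lo),np.array(hi));n,l,s,c=cv2.connectedComponentsWithStats(m)
    if n<2:return None
    k=1+np.argmax(s[1:,4]);M=(l==k).astype(np.uint8);ct=max(cv2.findContours(M,0,1)[0],key=cv2.contourArea)+np.array([[x0,y0]])
    return c[k]+[x0,y0],s[k,4],cv2.minAreaRect(ct)
E
python3 - <<'E'
from h import *
top=cv2.imread("pics/top0.png")[:,:,::-1];sc=cv2.imread("pics/scene0.png")[:,:,::-1]
cv2.imwrite("pics/tz.png",cv2.resize(top[130:225,165:285,::-1],None,fx=6,fy=6,interpolation=cv2.INTER_CUBIC))
cv2.imwrite("pics/sz.png",cv2.resize(sc[180:255,165:295,::-1],None,fx=6,fy=6,interpolation=cv2.INTER_CUBIC))
B=(170,130,285,225);S=(165,180,295,255)
for nm,lo,hi,z in(("blue",(100,120,60),(130,255,255),.056),("red",(0,150,80),(8,255,255),.02),("brass",(15,90,90),(32,255,255),.028),("black",(0,0,0),(180,255,40),.054)):
    a=cents(top,B,lo,hi);b=cents(sc,S,lo,hi);print(nm,a,ray("top",a[0],z) if a else 0);print("   scene",b,ray("scene",b[0],z) if b else 0)
E
```

```text
blue (array([229.0105, 179.2316]), np.int32(190), ((228.98114013671875, 179.0660400390625), (13.736054420471191, 13.873414993286133), 15.945395469665527)) [0.5132 0.0516 0.056 ]
   scene (array([235.1837, 203.9717]), np.int32(283), ((235.19227600097656, 203.96153259277344), (20.246559143066406, 18.582456588745117), 33.6900634765625)) [0.5023 0.083  0.056 ]
red (array([251.6809, 185.8936]), np.int32(188), ((251.65093994140625, 185.97169494628906), (6.181225299835205, 29.807241439819336), 15.945395469665527)) [ 0.4999 -0.0133  0.02  ]
   scene (array([253.9405, 198.3571]), np.int32(84), ((254.23971557617188, 198.49459838867188), (25.942079544067383, 3.353374719619751), 27.7585391998291)) [ 0.5013 -0.0122  0.02  ]
brass (array([200.9565, 169.2029]), np.int32(138), ((202.02474975585938, 168.45567321777344), (26.154813766479492, 8.082563400268555), 2.6025619506835938)) [0.547  0.1347 0.028 ]
   scene (array([208.5085, 220.1186]), np.int32(118), ((208.55435180664062, 220.30633544921875), (7.0043559074401855, 25.49379539489746), 55.491477966308594)) [0.5439 0.1399 0.028 ]
black (array([268.803 , 206.6515]), np.int32(66), ((269.5, 206.5), (13.0, 7.0), 0.0)) [ 0.4361 -0.0609  0.054 ]
   scene (array([217., 211.]), np.int32(1), ((217.0, 211.0), (0.0, 0.0), 0.0)) [0.5259 0.1284 0.054 ]
```

View pics/tz.png

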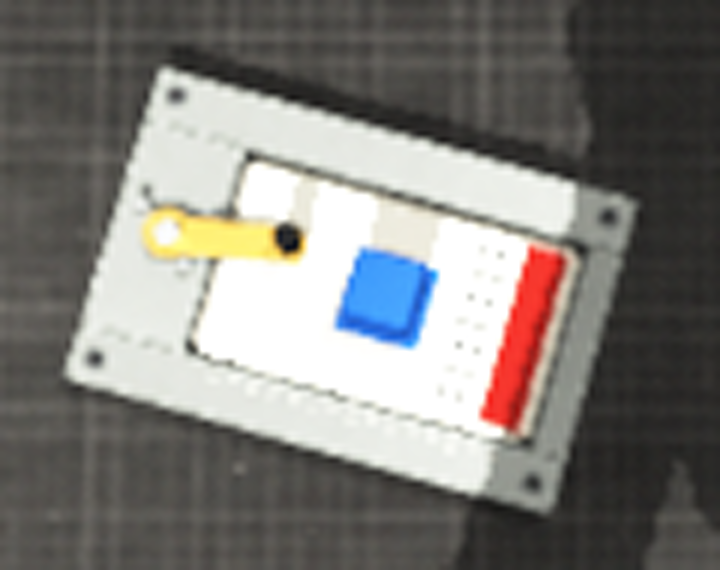

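View pics/sz.png

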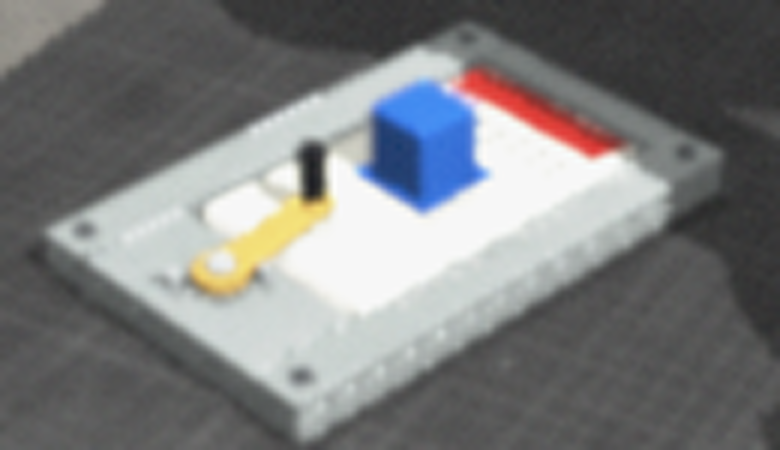

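```bash
python3 - <<'E'
from h import *
C=[(163,68),(638,203),(555,513),(67,378)]
W=np.array([ray("top",((u+.5)/6+165-.5,(v+.5)/6+130-.5),.02) for u,v in C]);print(W)
# corner local: +x? y frame = from red to tab
F=[(None)]
y=W[0]+W[3]-W[1]-W[2];y=y[:2]/np.linalg.norm(y[:2]);x=np.array([y[1],-y[0]])
print("sides",[np.linalg.norm(W[i]-W[(i+1)%4]) for i in range(4)])
print("x,y",x,y,"yaw",np.degrees(np.arctan2(x[1],x[0])))
print([(W[i,:2]@x,W[i,:2]@y) for i in range(4)])
X=np.array([[80,140],[80,-105],[-80,-105],[-80,140]])/1000
# procrustes fit
A=X-X.mean(0);B=W[:,:2]-W[:,:2].mean(0);H=A.T@B;U,S,Vt=np.linalg.svd(H);R=Vt.T@np.diag([1,np.linalg.det(Vt.T@U.T)])@U.T
o=W[:,:2].mean(0)-R@X.mean(0);print("R",R,"o",o,"yaw",np.degrees(np.arctan2(R[1,0],R[0,0])));print("res",W[:,:2]-(X@R.T+o))
f=lambda p:R.T@(np.array(p)[:2]-o)
top=cv2.imread("pics/top0.png")[:,:,::-1]
# plate grip top/centre
u=lambda p:((p[0]+.5)/6+165-.5,(p[1]+.5)/6+130-.5)
print("pin",f(ray("top",u((288,237)),.054)),"pivot",f(ray("top",u((166,233)),.028)))
print("block top",f(ray("top",u((389,289)),.056)),"red",f(ray("top",(251.68,185.89),.02)))
pin=f(ray("top",u((288,237)),.054)); s=ray("scene",((313+.5)/6+164.5,(148+.5)/6+179.5),.054);print("pin scene",f(s))
s=ray("scene",((423+.5)/6+164.5,(103+.5)/6+179.5),.056);print("block scene",f(s))
for n,c in(("masking",[(308,267)]),):
  print(ray("top",c[0],.05))
print(proj("top",[*(o+R@[0,.111]),.028]))
E
```

```text
[[ 0.6337  0.1648  0.02  ]
 [ 0.5673 -0.0698  0.02  ]
 [ 0.4147 -0.0291  0.02  ]
 [ 0.479   0.2073  0.02  ]]
sides [np.float64(0.24381030476122859), np.float64(0.15795574866773718), np.float64(0.24502098687924803), np.float64(0.16041448724053886)]
x,y [ 0.9635 -0.2676] [0.2676 0.9635] yaw -15.522358046248982
[(np.float64(0.5665034102890633), np.float64(0.3283345890511203)), (np.float64(0.5652701297583762), np.float64(0.08452740349889788)), (np.float64(0.40732273809645364), np.float64(0.08290259446993575)), (np.float64(0.40608945756576675), np.float64(0.32792047755281045))]
R [[ 0.964   0.2658]
 [-0.2658  0.964 ]] o [0.519  0.0514] yaw -15.412859343743847
res [[ 0.0004 -0.0003]
 [-0.001   0.0013]
 [ 0.0007 -0.0006]
 [-0.0001 -0.0003]]
pin [0.0101 0.0517] pivot [0.0002 0.1128]
block top [-0.0013 -0.0013] red [-0.0012 -0.0674]
pin scene [0.0086 0.057 ]
block scene [-0.0004  0.0033]
[ 0.2696 -0.169   0.05  ]
[192.8154 168.6476]
```

```bash
cat >> h.py <<'E'
O=np.array([0.519,0.0514]);YAW=-15.41
def fw(x,y):
    a=np.radians(YAW);return O+np.array([[np.cos(a),-np.sin(a)],[np.sin(a),np.cos(a)]])@np.array([x,y])
def wf(p):
    a=np.radians(YAW);return np.array([[np.cos(a),np.sin(a)],[-np.sin(a),np.cos(a)]])@(np.array(p)[:2]-O)
def delta(targets,s=None):
    "targets: list of (frame x, frame y, z, jaw axis angle in frame deg)"
    s=s or observe();R=s["orientation"];p=s["position"];y0=np.degrees(np.arctan2(R[1,1],R[0,1]))
    print("now frame",wf(p),"z",p[2],"jaw",y0-YAW,"open",s["opening"],"F",s["wrist_force"],"t",s["t"],"q6",s["joint_pos"][5])
    for x,y,z,j in targets:
        d=R.T@(np.array([*fw(x,y),z])-p);dy=(j+YAW-y0+180)%360-180
        print((x,y,z,j),"t cm",np.round(d*100,2),"wx",round(-dy,1))
E
python3 - <<'E'
from h import *
delta([(.00985,.0518,.12,20),(.00985,.0518,.05,20)])
E
```

```text
now frame [-0.1606 -0.6908] z 0.21014718899197804 jaw -57.0695334753688 open 0.08568855211600432 F [-0.2576  0.1638 -0.6905] t 0.1 q6 -0.05669281269493504
(0.00985, 0.0518, 0.12, 20) t cm [  9.11 -53.05 -54.68] wx -77.1
(0.00985, 0.0518, 0.05, 20) t cm [ 16.11 -53.03 -54.68] wx -77.1
```

Emit:
carry_out(deltas=[{"tx": 0.5, "ty": -4, "tz": -4, "wx": -7, "fingers": 0.35}, {"tx": 1, "ty": -8, "tz": -8, "wx": -13, "fingers": 0.35}, {"tx": 2, "ty": -12, "tz": -12, "wx": -20, "fingers": 0.35}, {"tx": 2, "ty": -16, "tz": -16, "wx": -27, "fingers": 0.35}, {"tx": 3, "ty": -20, "tz": -20, "wx": -33, "fingers": 0.35}, {"tx": 3, "ty": -24, "tz": -24, "wx": -40, "fingers": 0.35}, {"tx": 4, "ty": -28, "tz": -28, "wx": -47, "fingers": 0.35}, {"tx": 4, "ty": -32, "tz": -32, "wx": -53, "fingers": 0.35}])

```text
invalid input
```

```bash
python3 - <<'E'
from h import *
delta([(.00985,.0518,.12,20),(.00985,.0518,.05,20)])
E
```

```text
now frame [-0.1606 -0.6908] z 0.21014718899197804 jaw -57.0695334753688 open 0.08568855211600432 F [-0.2576  0.1638 -0.6905] t 0.1 q6 -0.05669281269493504
(0.00985, 0.0518, 0.12, 20) t cm [  9.11 -53.05 -54.68] wx -77.1
(0.00985, 0.0518, 0.05, 20) t cm [ 16.11 -53.03 -54.68] wx -77.1
```

Emit:
carry_out(deltas=[{"wx": -7, "wy": 0, "wz": 0, "tx": 0.5, "ty": -4, "tz": -4, "fingers": 0.35}, {"wx": -13, "wy": 0, "wz": 0, "tx": 1, "ty": -8, "tz": -8, "fingers": 0.35}, {"wx": -20, "wy": 0, "wz": 0, "tx": 2, "ty": -12, "tz": -12, "fingers": 0.35}, {"wx": -27, "wy": 0, "wz": 0, "tx": 2, "ty": -16, "tz": -16, "fingers": 0.35}, {"wx": -33, "wy": 0, "wz": 0, "tx": 3, "ty": -20, "tz": -20, "fingers": 0.35}, {"wx": -40, "wy": 0, "wz": 0, "tx": 3, "ty": -24, "tz": -24, "fingers": 0.35}, {"wx": -47, "wy": 0, "wz": 0, "tx": 4, "ty": -28, "tz": -28, "fingers": 0.35}, {"wx": -53, "wy": 0, "wz": 0, "tx": 4, "ty": -32, "tz": -32, "fingers": 0.35}])

```text
t: 1.1
position: [0.3895, -0.1687, 0.17]
orientation: [[-0.001, 0.944, -0.33], [0.001, -0.33, -0.944], [-1.0, -0.001, -0.0]]
wrist_force: [1.1, -0.5, 0.1]
opening: 0.0298
```

```bash
python3 - <<'E'
from h import *
delta([(.00985,.0518,.12,20),(.00985,.0518,.05,20)])
E
```

```text
now frame [-0.0663 -0.2466] z 0.17000469395016854 jaw -3.8738105508395932 open 0.029808622461367732 F [ 1.1025 -0.4671  0.083 ] t 1.1 q6 -0.15244315407721337
(0.00985, 0.0518, 0.12, 20) t cm [  5.     5.59 -30.29] wx -23.9
(0.00985, 0.0518, 0.05, 20) t cm [ 12.     5.6  -30.29] wx -23.9
```

Emit:
carry_out(deltas=[{"wx": -4, "wy": 0, "wz": 0, "tx": 1, "ty": 0.9, "tz": -5, "fingers": 0.35}, {"wx": -8, "wy": 0, "wz": 0, "tx": 2, "ty": 1.9, "tz": -10, "fingers": 0.35}, {"wx": -12, "wy": 0, "wz": 0, "tx": 3, "ty": 2.8, "tz": -15, "fingers": 0.35}, {"wx": -16, "wy": 0, "wz": 0, "tx": 4, "ty": 3.7, "tz": -20, "fingers": 0.35}, {"wx": -20, "wy": 0, "wz": 0, "tx": 5, "ty": 4.7, "tz": -25, "fingers": 0.35}, {"wx": -23.9, "wy": 0, "wz": 0, "tx": 5, "ty": 5.6, "tz": -30.3, "fingers": 0.35}, {"wx": -23.9, "wy": 0, "wz": 0, "tx": 5, "ty": 5.6, "tz": -30.3, "fingers": 0.35}, {"wx": -23.9, "wy": 0, "wz": 0, "tx": 5, "ty": 5.6, "tz": -30.3, "fingers": 0.35}])

```text
t: 2.1
position: [0.5429, 0.0962, 0.1206]
orientation: [[-0.001, 0.997, 0.077], [-0.001, 0.077, -0.997], [-1.0, -0.001, 0.001]]
wrist_force: [-0.7, -0.3, -0.6]
opening: 0.0301
```

```bash
python3 - <<'E'
from h import *
delta([(.00985,.0518,.05,20)])
im=imaging.snapshot("scene");cv2.imwrite("pics/s1.png",cv2.resize(im[150:270,150:310,::-1],None,fx=4,fy=4,interpolation=cv2.INTER_CUBIC))
E
```

```text
now frame [0.0111 0.0495] z 0.12058149274678157 jaw 19.839551030039843 open 0.030086800746171125 F [-0.6797 -0.2748 -0.6133] t 2.1 q6 0.03654809938598862
(0.00985, 0.0518, 0.05, 20) t cm [ 7.06 -0.03 -0.26] wx -0.2
```

View pics/s1.png

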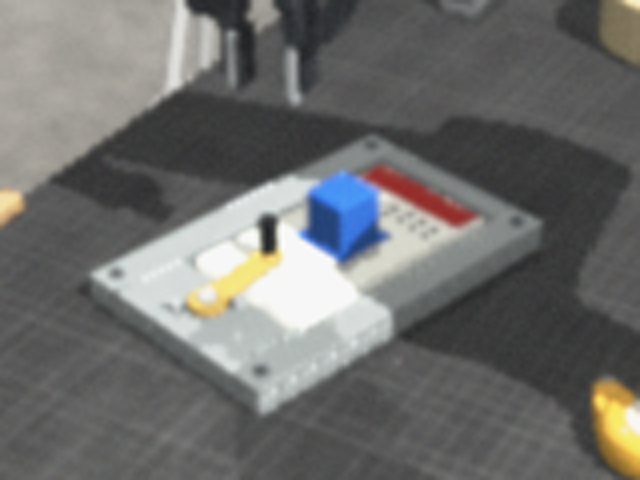

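The fingers straddle the pin from above: finger tips at zoomed (240,85) and (293,98), pin at (268,220). I'll descend now.

Emit:
carry_out(deltas=[{"wx": 0, "wy": 0, "wz": 0, "tx": 2, "ty": 0, "tz": -0.3, "fingers": 0.35}, {"wx": 0, "wy": 0, "wz": 0, "tx": 4, "ty": 0, "tz": -0.3, "fingers": 0.35}, {"wx": 0, "wy": 0, "wz": 0, "tx": 5, "ty": 0, "tz": -0.3, "fingers": 0.35}, {"wx": 0, "wy": 0, "wz": 0, "tx": 6, "ty": 0, "tz": -0.3, "fingers": 0.35}, {"wx": 0, "wy": 0, "wz": 0, "tx": 7, "ty": 0, "tz": -0.3, "fingers": 0.35}, {"wx": 0, "wy": 0, "wz": 0, "tx": 7, "ty": 0, "tz": -0.3, "fingers": 0.25}, {"wx": 0, "wy": 0, "wz": 0, "tx": 7, "ty": 0, "tz": -0.3, "fingers": 0.25}, {"wx": 0, "wy": 0, "wz": 0, "tx": 7, "ty": 0, "tz": -0.3, "fingers": 0.25}])

```text
t: 3.15
position: [0.5435, 0.0994, 0.0519]
orientation: [[0.001, 0.997, 0.077], [0.0, 0.077, -0.997], [-1.0, 0.001, -0.0]]
wrist_force: [0.7, 0.4, -0.6]
opening: 0.0216
```

```bash
python3 - <<'E'
from h import *
L=[]
for i,th in enumerate(np.linspace(.25,1.72,15)):
    L.append((round(.06*np.sin(th),4),round(.111-.06*np.cos(th),4),.05,round(20+55*i/14)))
delta(L)
E
```

```text
now frame [0.0108 0.0528] z 0.05188949597589902 jaw 19.83456404066323 open 0.02159885244649284 F [ 0.7161  0.3915 -0.6378] t 3.15 q6 0.04204782289735464
(np.float64(0.0148), np.float64(0.0529), 0.05, 20) t cm [0.19 0.38 0.12] wx -0.2
(np.float64(0.0209), np.float64(0.0547), 0.05, 24) t cm [0.19 1.01 0.16] wx -4.2
(np.float64(0.0266), np.float64(0.0572), 0.05, 28) t cm [0.19 1.63 0.12] wx -8.2
(np.float64(0.0321), np.float64(0.0603), 0.05, 32) t cm [0.19 2.26 0.01] wx -12.2
(np.float64(0.0373), np.float64(0.064), 0.05, 36) t cm [ 0.19  2.87 -0.16] wx -16.2
(np.float64(0.042), np.float64(0.0681), 0.05, 40) t cm [ 0.19  3.45 -0.39] wx -20.2
(np.float64(0.0462), np.float64(0.0728), 0.05, 44) t cm [ 0.19  4.01 -0.69] wx -24.2
(np.float64(0.05), np.float64(0.0778), 0.05, 48) t cm [ 0.19  4.53 -1.03] wx -28.2
(np.float64(0.0532), np.float64(0.0833), 0.05, 51) t cm [ 0.2   5.02 -1.44] wx -31.2
(np.float64(0.0558), np.float64(0.089), 0.05, 55) t cm [ 0.2   5.46 -1.88] wx -35.2
(np.float64(0.0578), np.float64(0.095), 0.05, 59) t cm [ 0.2   5.85 -2.38] wx -39.2
(np.float64(0.0592), np.float64(0.1011), 0.05, 63) t cm [ 0.2   6.19 -2.91] wx -43.2
(np.float64(0.0599), np.float64(0.1074), 0.05, 67) t cm [ 0.2   6.47 -3.48] wx -47.2
(np.float64(0.0599), np.float64(0.1137), 0.05, 71) t cm [ 0.2   6.68 -4.07] wx -51.2
(np.float64(0.0593), np.float64(0.1199), 0.05, 75) t cm [ 0.2   6.84 -4.67] wx -55.2
```

Emit:
carry_out(deltas=[{"wx": 0, "wy": 0, "wz": 0, "tx": 0.2, "ty": 0.4, "tz": 0.1, "fingers": 0.25}, {"wx": -4, "wy": 0, "wz": 0, "tx": 0.2, "ty": 1.0, "tz": 0.15, "fingers": 0.25}, {"wx": -8, "wy": 0, "wz": 0, "tx": 0.2, "ty": 1.6, "tz": 0.1, "fingers": 0.25}, {"wx": -12, "wy": 0, "wz": 0, "tx": 0.2, "ty": 2.25, "tz": 0, "fingers": 0.25}, {"wx": -16, "wy": 0, "wz": 0, "tx": 0.2, "ty": 2.85, "tz": -0.15, "fingers": 0.25}, {"wx": -20, "wy": 0, "wz": 0, "tx": 0.2, "ty": 3.45, "tz": -0.4, "fingers": 0.25}, {"wx": -24, "wy": 0, "wz": 0, "tx": 0.2, "ty": 4.0, "tz": -0.7, "fingers": 0.25}, {"wx": -28, "wy": 0, "wz": 0, "tx": 0.2, "ty": 4.5, "tz": -1.0, "fingers": 0.25}])

```text
t: 4.15
position: [0.5876, 0.1128, 0.0491]
orientation: [[0.0, 0.843, 0.538], [-0.0, 0.538, -0.843], [-1.0, 0.0, 0.0]]
wrist_force: [1.0, -0.4, -0.3]
opening: 0.0218
```

```bash
python3 - <<'E'
from h import *
L=[]
for i,th in enumerate(np.linspace(1.0,1.8,8)):
    L.append((round(.06*np.sin(th),4),round(.111-.06*np.cos(th),4),.05,round(51+28*i/7)))
delta(L)
im=imaging.snapshot("scene");cv2.imwrite("pics/s2.png",cv2.resize(im[150:270,150:310,::-1],None,fx=4,fy=4,interpolation=cv2.INTER_CUBIC))
E
```

```text
now frame [0.0499 0.0774] z 0.049131970337901607 jaw 47.95882827986513 open 0.02175430379360274 F [ 0.9871 -0.4429 -0.3239] t 4.15 q6 -0.43528670919993656
(np.float64(0.0505), np.float64(0.0786), 0.05, 51) t cm [-0.09  0.13 -0.03] wx -3.0
(np.float64(0.0539), np.float64(0.0846), 0.05, 55) t cm [-0.09  0.8  -0.18] wx -7.0
(np.float64(0.0565), np.float64(0.0909), 0.05, 59) t cm [-0.09  1.45 -0.41] wx -11.0
(np.float64(0.0584), np.float64(0.0974), 0.05, 63) t cm [-0.09  2.06 -0.7 ] wx -15.0
(np.float64(0.0596), np.float64(0.1042), 0.05, 67) t cm [-0.09  2.64 -1.07] wx -19.0
(np.float64(0.06), np.float64(0.111), 0.05, 71) t cm [-0.09  3.17 -1.5 ] wx -23.0
(np.float64(0.0596), np.float64(0.1179), 0.05, 75) t cm [-0.09  3.66 -1.99] wx -27.0
(np.float64(0.0584), np.float64(0.1246), 0.05, 79) t cm [-0.09  4.08 -2.53] wx -31.0
```

View pics/s2.png

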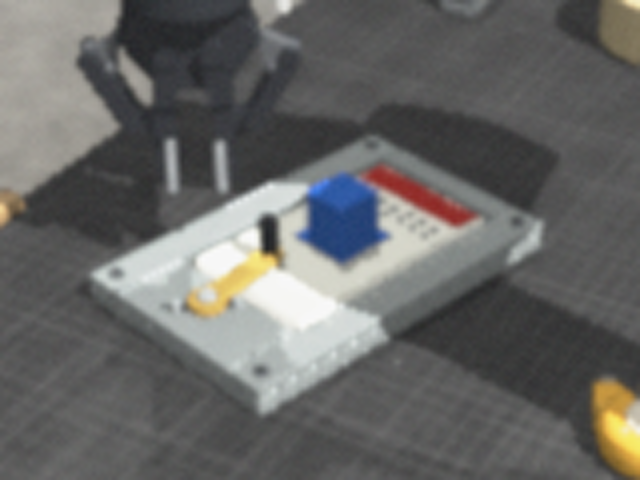

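```bash
python3 - <<'E'
from h import *
s=observe();p=s["position"];print(p,s["joint_pos"],[ (np.array(proj("scene",q))-150)*4 for q in (p,p-[0,0,.014])],proj("top",p))
for fx,fy,z in((.00985,.0518,.054),(0,.111,.028),(.08,.14,.02),(-.08,-.105,.02)): print((proj("scene",[*fw(fx,fy),z])-150)*4, proj("top",[*fw(fx,fy),z]))
im=imaging.snapshot("top");cv2.imwrite("pics/t2.png",cv2.resize(im[90:260,130:330,::-1],None,fx=4,fy=4-.5,interpolation=cv2.INTER_CUBIC))
E
```

```text
[0.588  0.1131 0.0491] [ 0.1331  0.1157  1.4919  0.0002  1.5334 -0.4378] [array([197.8127, 210.4962]), array([199.0728, 229.2063])] [207.9314 153.7939]
[271.9863 212.9903] [212.5382 169.1552]
[210.2035 293.8913] [192.8147 168.6547]
[ 91.5657 269.784 ] [191.6269 141.0413]
[544.9988 217.5626] [256.8898 215.3166]
```

View pics/t2.png

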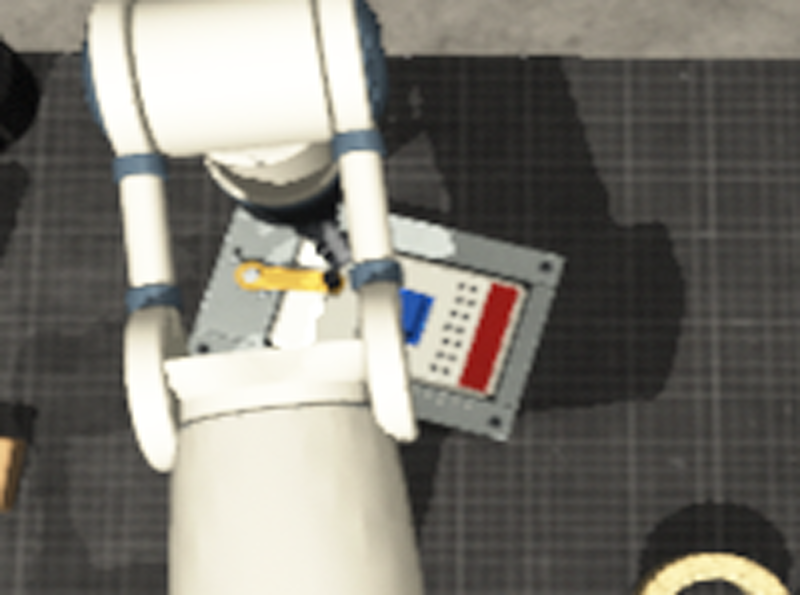

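```bash
python3 - <<'E'
from h import *
im=imaging.snapshot("scene");cv2.imwrite("pics/s3.png",cv2.resize(im[:,:,::-1],None,fx=1.5,fy=1.5,interpolation=cv2.INTER_CUBIC))
cv2.imwrite("pics/s3z.png",cv2.resize(im[140:240,150:250,::-1],None,fx=6,fy=6,interpolation=cv2.INTER_CUBIC))
s=observe();p=s["position"];
for h in (-.014,0,.02,.04,.064,.1): print(h,(proj("scene",p+[0,0,h])+.5-[150,140])*6)
E
```

```text
-0.014 [303.3178 406.916 ]
0 [301.4403 378.8536]
0.02 [298.7103 338.0514]
0.04 [295.9226 296.3864]
0.064 [292.4986 245.2104]
0.1 [287.1943 165.9318]
```

View pics/s3.png

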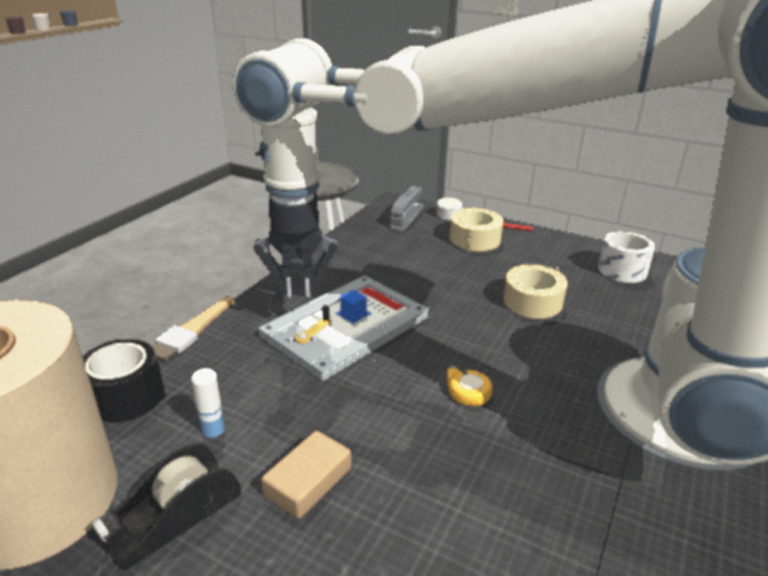

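View pics/s3z.png

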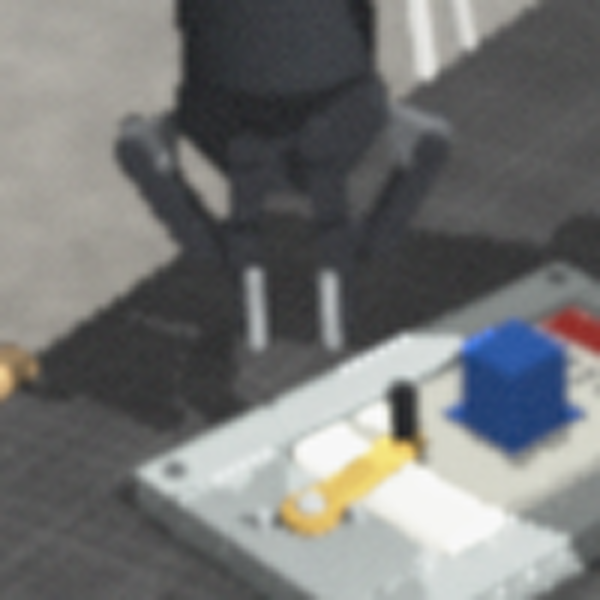

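```bash
python3 - <<'E'
from h import *
from scipy.optimize import least_squares
P=[np.array([.5429,.0962,.1206]),np.array([.588,.1131,.0491])]
U=[np.array([150+266.5/4,150+92/4])-.4,np.array([150+294/6,140+349/6])-.4]
f=lambda d:np.concatenate([proj("scene",p+d)-u for p,u in zip(P,U)])
r=least_squares(f,[0,0,0]);print(r.x,r.fun)
print(np.linalg.svd(r.jac)[1:])
p=P[1]
for h in(0,.1,.2,.3):print(h,(proj("top",p+[0,0,h])-[130,90])*[4,3.5])
E
```

```text
[-0.0113  0.0188  0.0293] [ 0.4647  0.3531 -0.4862 -0.3694]
(array([604.9453, 601.3765,  22.7011]), array([[ 0.8528,  0.4965,  0.1619],
       [-0.138 ,  0.5132, -0.8471],
       [ 0.5036, -0.7001, -0.5062]]))
0 [311.772  223.2815]
0.1 [296.4787 191.5662]
0.2 [277.6337 152.4856]
0.3 [253.8374 103.1368]
```

```bash
python3 - <<'E'
from h import *
im=imaging.snapshot("top");z=cv2.resize(im[125:185,180:260,::-1],None,fx=9,fy=9,interpolation=cv2.INTER_CUBIC)
p=observe()["position"]; print(observe()["t"])
for h,c in((-.014,(0,255,0)),(0.0,(255,0,255)),(.014,(255,255,0))):
    u=(proj("top",p+[0,0,h])+.5-[180,125])*9;print(u);cv2.circle(z,tuple(int(v) for v in u),4,c,-1)
cv2.imwrite("pics/t3.png",z)
E
```

```text
4.35
[261.6592 276.3171]
[257.3704 266.1419]
[252.9668 255.6947]
```

View pics/t3.png

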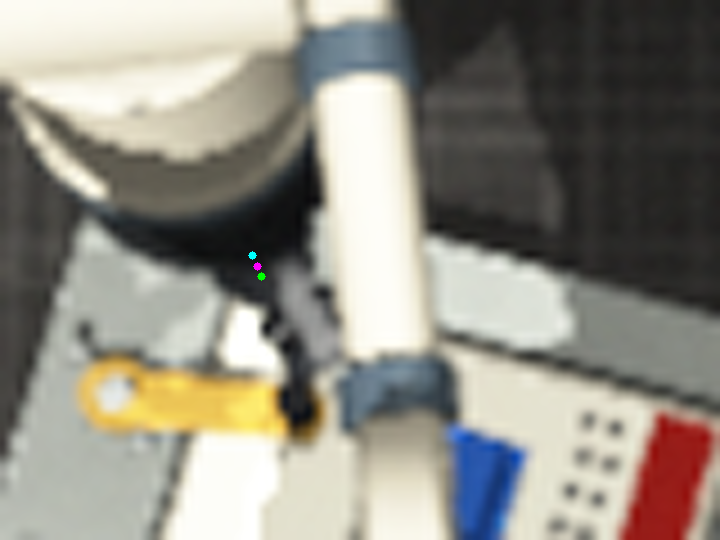

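The tips show at zoomed row 350 where nominal projection puts them at row 407. The pin hasn't moved, so the fingers appear to ride about 28 mm higher than expected and passed over it. I'll test that with a small descent while over bare frame.

Emit:
carry_out(deltas=[{"wx": 0, "wy": 0, "wz": 0, "tx": 0.3, "ty": 0, "tz": 0, "fingers": 0.25}, {"wx": 0, "wy": 0, "wz": 0, "tx": 0.6, "ty": 0, "tz": 0, "fingers": 0.25}, {"wx": 0, "wy": 0, "wz": 0, "tx": 0.9, "ty": 0, "tz": 0, "fingers": 0.25}, {"wx": 0, "wy": 0, "wz": 0, "tx": 1.1, "ty": 0, "tz": 0, "fingers": 0.25}, {"wx": 0, "wy": 0, "wz": 0, "tx": 1.1, "ty": 0, "tz": 0, "fingers": 0.25}, {"wx": 0, "wy": 0, "wz": 0, "tx": 1.1, "ty": 0, "tz": 0, "fingers": 0.25}, {"wx": 0, "wy": 0, "wz": 0, "tx": 1.1, "ty": 0, "tz": 0, "fingers": 0.25}, {"wx": 0, "wy": 0, "wz": 0, "tx": 1.1, "ty": 0, "tz": 0, "fingers": 0.25}])

```text
t: 5.35
position: [0.5872, 0.1127, 0.0383]
orientation: [[0.0, 0.844, 0.536], [0.0, 0.536, -0.844], [-1.0, 0.0, 0.0]]
wrist_force: [-0.5, -0.1, -0.6]
opening: 0.0211
```

```bash
python3 - <<'E'
from h import *
im=imaging.snapshot("scene")
s=observe();p=s["position"];print(p,s["wrist_force"],s["opening"])
z=cv2.resize(im[150:240,150:250,::-1],None,fx=7,fy=6.5,interpolation=cv2.INTER_CUBIC)
z=cv2.resize(im[150:235,150:250,::-1],None,fx=7,fy=7,interpolation=cv2.INTER_CUBIC)
for h in(-.014,0,.014):
    u=(proj("scene",p+[0,0,h])+.5-[150,150])*7;cv2.circle(z,tuple(int(v) for v in u),3,(255,0,255),-1);print(u)
z=np.clip(z.astype(float)*1.5,0,255)
cv2.imwrite("pics/s4.png",z)
E
```

```text
[0.5872 0.1128 0.0382] [-0.5512 -0.8234  0.3009] 0.021266099311912753
[355.983  429.9236]
[353.8197 397.5453]
[351.6251 364.6967][ WARN:0@0.955] global loadsave.cpp:1063 imwrite_ Unsupported depth image for selected encoder is fallbacked to CV_8U.
```

View pics/s4.png

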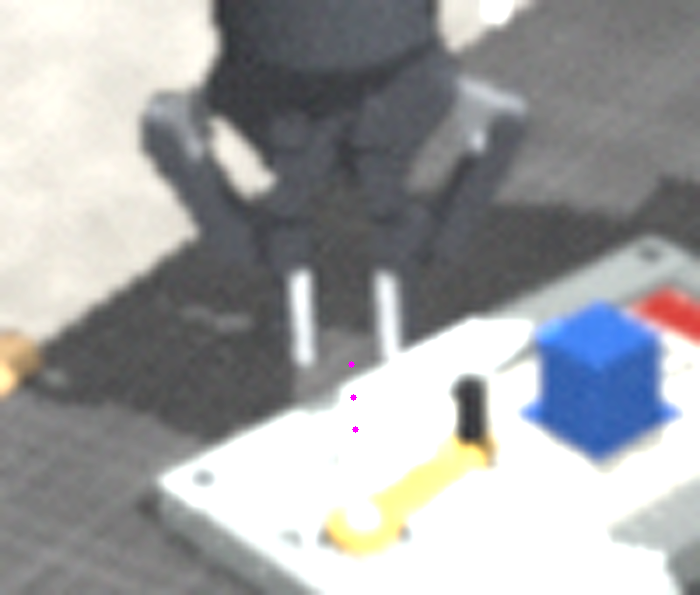

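Right tip ends at (388,358) directly against the lit frame, with nothing dark below it. Nominal projection is row 430, so the tips really do sit about 29 mm higher than the reported pose suggests. The top view rules out a sideways error of that size. I'll go back over the pin and descend in stages, checking force and picture at each.

```bash
python3 - <<'E'
from h import *
delta([(.050,.0775,.065,20),(.00985,.0518,.065,20),(.00985,.0518,.036,20)])
E
```

```text
now frame [0.0494 0.0773] z 0.038238156932325136 jaw 47.83268221210291 open 0.021266099311912753 F [-0.5512 -0.8234  0.3009] t 5.4 q6 -0.4330590550337554
(0.05, 0.0775, 0.065, 20) t cm [-2.68  0.05  0.03] wx 27.8
(0.00985, 0.0518, 0.065, 20) t cm [-2.68 -4.55 -1.22] wx 27.8
(0.00985, 0.0518, 0.036, 20) t cm [ 0.22 -4.55 -1.22] wx 27.8
```

Emit:
carry_out(deltas=[{"wx": 0, "wy": 0, "wz": 0, "tx": -1.5, "ty": 0, "tz": 0, "fingers": 0.35}, {"wx": 0, "wy": 0, "wz": 0, "tx": -3, "ty": 0, "tz": 0, "fingers": 0.35}, {"wx": 9, "wy": 0, "wz": 0, "tx": -3, "ty": -1.5, "tz": -0.4, "fingers": 0.35}, {"wx": 18, "wy": 0, "wz": 0, "tx": -3, "ty": -3, "tz": -0.8, "fingers": 0.35}, {"wx": 28, "wy": 0, "wz": 0, "tx": -3, "ty": -4.5, "tz": -1.2, "fingers": 0.35}, {"wx": 28, "wy": 0, "wz": 0, "tx": -2, "ty": -4.5, "tz": -1.2, "fingers": 0.35}, {"wx": 28, "wy": 0, "wz": 0, "tx": -0.8, "ty": -4.5, "tz": -1.2, "fingers": 0.35}, {"wx": 28, "wy": 0, "wz": 0, "tx": 0.2, "ty": -4.5, "tz": -1.2, "fingers": 0.35}])

```text
t: 6.4
position: [0.5427, 0.0988, 0.0349]
orientation: [[-0.001, 0.997, 0.079], [-0.0, 0.079, -0.997], [-1.0, -0.001, 0.0]]
wrist_force: [-0.5, -0.3, 0.2]
opening: 0.0297
```

```bash
python3 - <<'E'
from h import *
im=imaging.snapshot("scene")
delta([(.00985,.0518,.02,20)])
z=cv2.resize(im[150:235,160:260,::-1],None,fx=7,fy=7,interpolation=cv2.INTER_CUBIC)
z=np.clip(z.astype(float)*1.3,0,255).astype(np.uint8)
cv2.imwrite("pics/s5.png",z)
E
```

```text
now frame [0.0094 0.0517] z 0.03320800709540195 jaw 19.910941832788435 open 0.030288784870743685 F [-0.542   0.8301 -1.6146] t 6.45 q6 0.039838675284421886
(0.00985, 0.0518, 0.02, 20) t cm [1.32 0.05 0.  ] wx -0.1
```

View pics/s5.png

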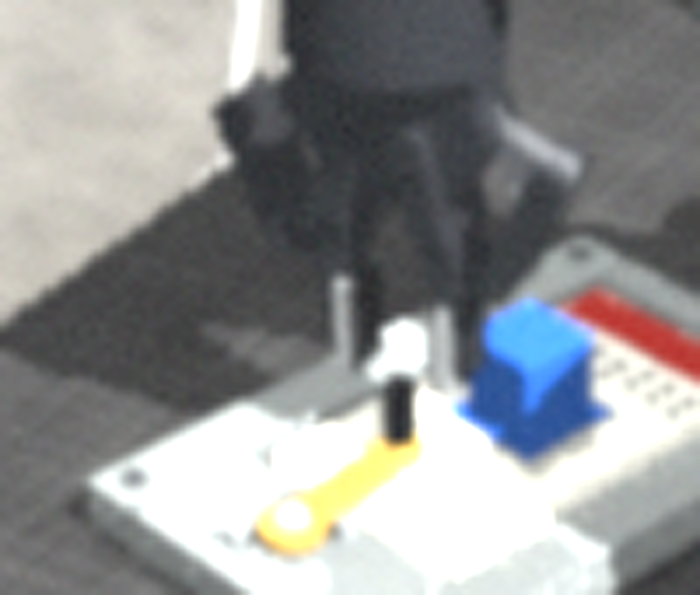

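Pad tips at (345,360) and (440,390) bracket the pin top at (400,380), with no contact force. I'll continue down.

Emit:
carry_out(deltas=[{"wx": 0, "wy": 0, "wz": 0, "tx": 0.3, "ty": 0.1, "tz": 0, "fingers": 0.35}, {"wx": 0, "wy": 0, "wz": 0, "tx": 0.6, "ty": 0.1, "tz": 0, "fingers": 0.35}, {"wx": 0, "wy": 0, "wz": 0, "tx": 0.8, "ty": 0.1, "tz": 0, "fingers": 0.35}, {"wx": 0, "wy": 0, "wz": 0, "tx": 0.8, "ty": 0.1, "tz": 0, "fingers": 0.35}, {"wx": 0, "wy": 0, "wz": 0, "tx": 0.8, "ty": 0.1, "tz": 0, "fingers": 0.35}, {"wx": 0, "wy": 0, "wz": 0, "tx": 0.8, "ty": 0.1, "tz": 0, "fingers": 0.35}, {"wx": 0, "wy": 0, "wz": 0, "tx": 0.8, "ty": 0.1, "tz": 0, "fingers": 0.35}, {"wx": 0, "wy": 0, "wz": 0, "tx": 0.8, "ty": 0.1, "tz": 0, "fingers": 0.35}])

```text
t: 7.45
position: [0.5438, 0.0988, 0.0282]
orientation: [[0.0, 0.997, 0.077], [0.0, 0.077, -0.997], [-1.0, 0.0, -0.0]]
wrist_force: [0.4, 0.6, -0.6]
opening: 0.0298
```

```bash
python3 - <<'E'
from h import *
im=imaging.snapshot("scene")
delta([(.00985,.0518,.02,20)])
z=cv2.resize(im[150:235,160:260,::-1],None,fx=7,fy=7,interpolation=cv2.INTER_CUBIC)
z=np.clip(z.astype(float)*1.3,0,255).astype(np.uint8)
cv2.imwrite("pics/s6.png",z)
im=imaging.snapshot("top");cv2.imwrite("pics/t6.png",cv2.resize(im[130:220,170:280,::-1],None,fx=6,fy=6,interpolation=cv2.INTER_CUBIC))
E
```

```text
now frame [0.0113 0.0523] z 0.028239700877310328 jaw 19.831251354668925 open 0.02994022599461536 F [-1.0305  0.5334  0.5466] t 7.5 q6 0.041036046701282296
(0.00985, 0.0518, 0.02, 20) t cm [ 0.82 -0.15 -0.  ] wx -0.2
```

View pics/s6.png

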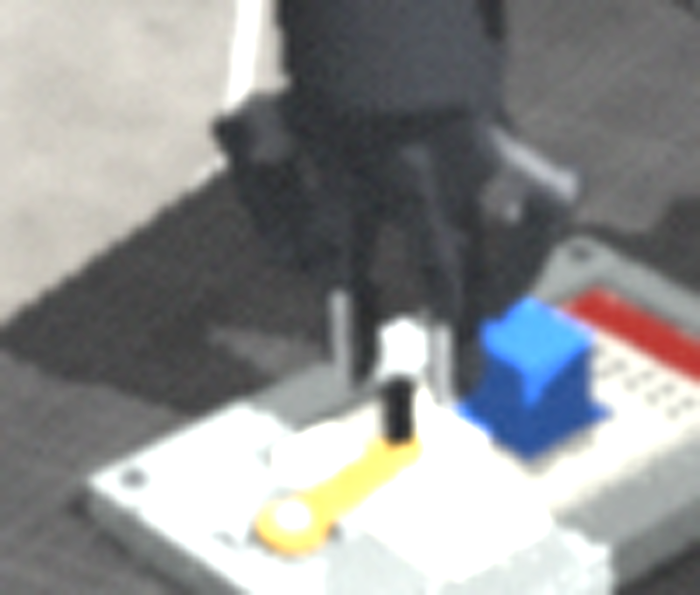

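View pics/t6.png

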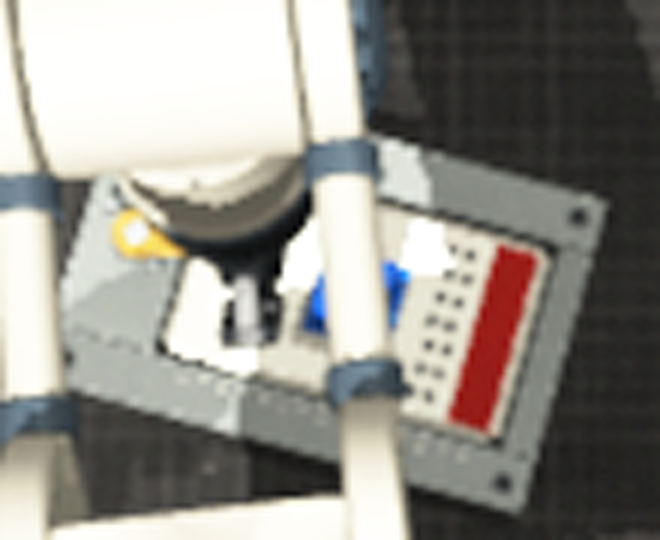

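Tips now sit at about (391,389), just below the pin top (400,378). There's no force, although the nominal tip height would be inside the plate, so the z offset of about +20 mm is confirmed. I'll descend another 13 mm.

Emit:
carry_out(deltas=[{"wx": 0, "wy": 0, "wz": 0, "tx": 0.3, "ty": -0.2, "tz": 0, "fingers": 0.35}, {"wx": 0, "wy": 0, "wz": 0, "tx": 0.5, "ty": -0.2, "tz": 0, "fingers": 0.35}, {"wx": 0, "wy": 0, "wz": 0, "tx": 0.7, "ty": -0.2, "tz": 0, "fingers": 0.35}, {"wx": 0, "wy": 0, "wz": 0, "tx": 0.9, "ty": -0.2, "tz": 0, "fingers": 0.35}, {"wx": 0, "wy": 0, "wz": 0, "tx": 1.1, "ty": -0.2, "tz": 0, "fingers": 0.35}, {"wx": 0, "wy": 0, "wz": 0, "tx": 1.2, "ty": -0.2, "tz": 0, "fingers": 0.35}, {"wx": 0, "wy": 0, "wz": 0, "tx": 1.2, "ty": -0.2, "tz": 0, "fingers": 0.35}, {"wx": 0, "wy": 0, "wz": 0, "tx": 1.2, "ty": -0.2, "tz": 0, "fingers": 0.35}])

```text
t: 8.55
position: [0.5418, 0.0987, 0.0163]
orientation: [[0.0, 0.997, 0.077], [0.0, 0.077, -0.997], [-1.0, 0.0, -0.0]]
wrist_force: [-0.4, -0.6, -0.3]
opening: 0.03
```

```bash
python3 - <<'E'
from h import *
im=imaging.snapshot("scene")
delta([(.00985,.0518,.02,20)])
z=cv2.resize(im[150:235,160:260,::-1],None,fx=7,fy=7,interpolation=cv2.INTER_CUBIC)
z=np.clip(z.astype(float)*1.3,0,255).astype(np.uint8)
cv2.imwrite("pics/s7.png",z)
E
```

```text
now frame [0.0094 0.0516] z 0.01628535048897723 jaw 19.827886016814972 open 0.03005799457288644 F [ 0.4327 -0.8696 -0.2335] t 8.6 q6 0.04121056611605059
(0.00985, 0.0518, 0.02, 20) t cm [-0.37  0.05 -0.  ] wx -0.2
```

View pics/s7.png

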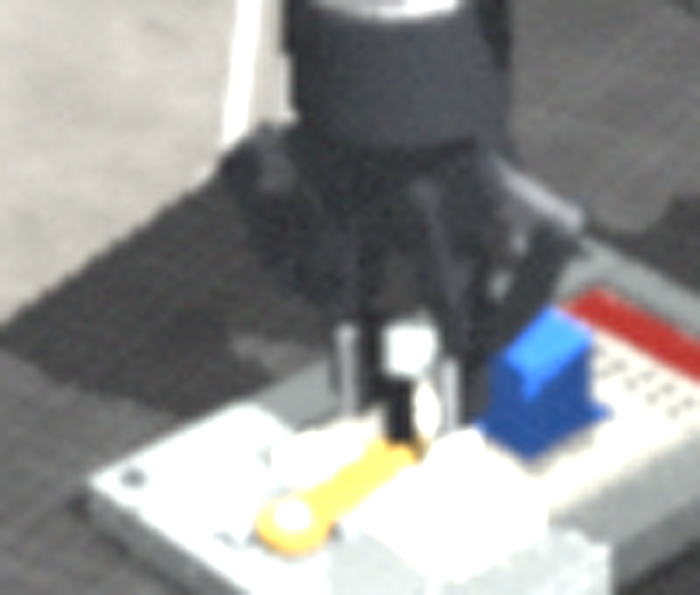

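```bash
python3 - <<'E'
from h import *
L=[]
for i,th in enumerate(np.linspace(.25,1.0,7)):
    L.append((round(.06*np.sin(th),4),round(.111-.06*np.cos(th),4),.0163,round(20+30*i/6)))
delta(L)
E
```

```text
now frame [0.0094 0.0516] z 0.01628535048897723 jaw 19.827886016814972 open 0.03005799457288644 F [ 0.4327 -0.8696 -0.2335] t 8.6 q6 0.04121056611605059
(np.float64(0.0148), np.float64(0.0529), 0.0163, 20) t cm [-0.    0.55  0.06] wx -0.2
(np.float64(0.022), np.float64(0.0552), 0.0163, 25) t cm [-0.    1.3   0.09] wx -5.2
(np.float64(0.0288), np.float64(0.0583), 0.0163, 30) t cm [-0.    2.05  0.03] wx -10.2
(np.float64(0.0351), np.float64(0.0623), 0.0163, 35) t cm [-0.    2.78 -0.14] wx -15.2
(np.float64(0.0409), np.float64(0.0671), 0.0163, 40) t cm [-0.    3.49 -0.39] wx -20.2
(np.float64(0.0461), np.float64(0.0725), 0.0163, 45) t cm [-0.    4.16 -0.72] wx -25.2
(np.float64(0.0505), np.float64(0.0786), 0.0163, 50) t cm [-0.    4.78 -1.15] wx -30.2
```

Emit:
carry_out(deltas=[{"wx": 0, "wy": 0, "wz": 0, "tx": 0, "ty": 0.1, "tz": 0, "fingers": 0.24}, {"wx": 0, "wy": 0, "wz": 0, "tx": 0, "ty": 0.5, "tz": 0.05, "fingers": 0.24}, {"wx": -5, "wy": 0, "wz": 0, "tx": 0, "ty": 1.3, "tz": 0.1, "fingers": 0.24}, {"wx": -10, "wy": 0, "wz": 0, "tx": 0, "ty": 2.05, "tz": 0, "fingers": 0.24}, {"wx": -15, "wy": 0, "wz": 0, "tx": 0, "ty": 2.8, "tz": -0.15, "fingers": 0.24}, {"wx": -20, "wy": 0, "wz": 0, "tx": 0, "ty": 3.5, "tz": -0.4, "fingers": 0.24}, {"wx": -25, "wy": 0, "wz": 0, "tx": 0, "ty": 4.15, "tz": -0.7, "fingers": 0.24}, {"wx": -30, "wy": 0, "wz": 0, "tx": 0, "ty": 4.8, "tz": -1.15, "fingers": 0.24}])

```text
t: 9.6
position: [0.589, 0.1134, 0.016]
orientation: [[-0.001, 0.824, 0.567], [-0.001, 0.567, -0.824], [-1.0, -0.001, 0.0]]
wrist_force: [-0.5, -2.3, -0.4]
opening: 0.0205
```

```bash
python3 - <<'E'
from h import *
im=imaging.snapshot("scene")
L=[]
for i,th in enumerate(np.linspace(1.1,1.8,7)):
    L.append((round(.06*np.sin(th),4),round(.111-.06*np.cos(th),4),.0163,round(54+30*i/6)))
delta(L)
z=cv2.resize(im[150:235,160:260,::-1],None,fx=7,fy=7,interpolation=cv2.INTER_CUBIC)
z=np.clip(z.astype(float)*1.3,0,255).astype(np.uint8)
cv2.imwrite("pics/s8.png",z)
E
```

```text
now frame [0.0513 0.0791] z 0.0159927404049307 jaw 50.17903642752647 open 0.02057112100169076 F [-1.7153  1.036  -0.1587] t 9.65 q6 -0.47227644959935794
(np.float64(0.0535), np.float64(0.0838), 0.0163, 54) t cm [-0.03  0.5  -0.13] wx -3.8
(np.float64(0.0563), np.float64(0.0902), 0.0163, 59) t cm [-0.03  1.17 -0.33] wx -8.8
(np.float64(0.0583), np.float64(0.0969), 0.0163, 64) t cm [-0.03  1.81 -0.6 ] wx -13.8
(np.float64(0.0596), np.float64(0.1038), 0.0163, 69) t cm [-0.03  2.43 -0.95] wx -18.8
(np.float64(0.06), np.float64(0.1108), 0.0163, 74) t cm [-0.03  2.99 -1.36] wx -23.8
(np.float64(0.0596), np.float64(0.1177), 0.0163, 79) t cm [-0.03  3.49 -1.84] wx -28.8
(np.float64(0.0584), np.float64(0.1246), 0.0163, 84) t cm [-0.03  3.95 -2.37] wx -33.8
```

View pics/s8.png

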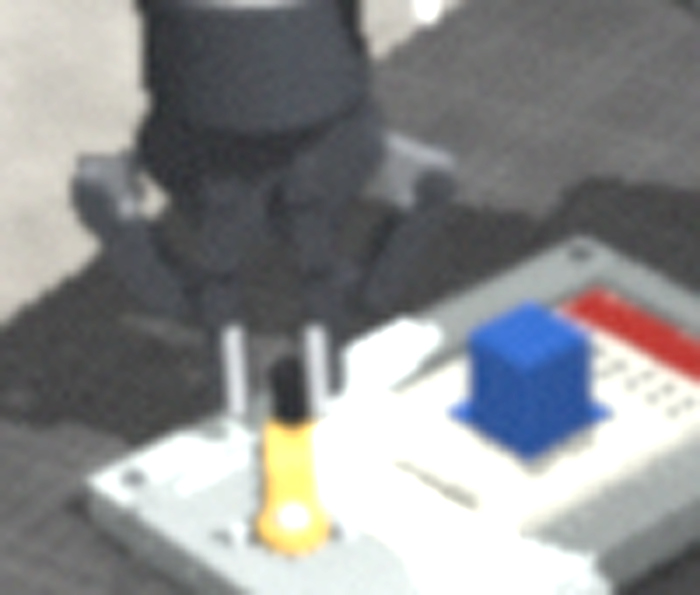

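The pin (290,390) is now between the pads and the tab is following. I'll continue.

Emit:
carry_out(deltas=[{"wx": -4, "wy": 0, "wz": 0, "tx": 0, "ty": 0.5, "tz": -0.15, "fingers": 0.24}, {"wx": -9, "wy": 0, "wz": 0, "tx": 0, "ty": 1.2, "tz": -0.35, "fingers": 0.24}, {"wx": -14, "wy": 0, "wz": 0, "tx": 0, "ty": 1.8, "tz": -0.6, "fingers": 0.24}, {"wx": -19, "wy": 0, "wz": 0, "tx": 0, "ty": 2.4, "tz": -0.95, "fingers": 0.24}, {"wx": -24, "wy": 0, "wz": 0, "tx": 0, "ty": 3.0, "tz": -1.35, "fingers": 0.24}, {"wx": -29, "wy": 0, "wz": 0, "tx": 0, "ty": 3.5, "tz": -1.85, "fingers": 0.24}, {"wx": -34, "wy": 0, "wz": 0, "tx": 0, "ty": 3.95, "tz": -2.35, "fingers": 0.24}, {"wx": -34, "wy": 0, "wz": 0, "tx": 0, "ty": 3.95, "tz": -2.35, "fingers": 0.28}])

```text
t: 10.65
position: [0.6081, 0.1558, 0.0161]
orientation: [[-0.0, 0.369, 0.929], [0.0, 0.929, -0.369], [-1.0, 0.0, -0.0]]
wrist_force: [-1.0, -0.6, 0.6]
opening: 0.0237
```

```bash
python3 - <<'E'
from h import *
im=imaging.snapshot("scene")
delta([(.058,.1246,.1,90),(0,0,.1,90)])
z=cv2.resize(im[150:235,160:260,::-1],None,fx=7,fy=7,interpolation=cv2.INTER_CUBIC)
z=np.clip(z.astype(float)*1.3,0,255).astype(np.uint8)
cv2.imwrite("pics/s9.png",z)
E
```

```text
now frame [0.0581 0.1241] z 0.01611172755555921 jaw 83.7009505155379 open 0.0239018620425721 F [-0.0453 -0.251  -0.019 ] t 10.7 q6 -0.9956283711859821
(0.058, 0.1246, 0.1, 90) t cm [-8.39  0.05 -0.02] wx -6.3
(0, 0, 0.1, 90) t cm [ -8.39 -12.97  -4.42] wx -6.3
```

View pics/s9.png

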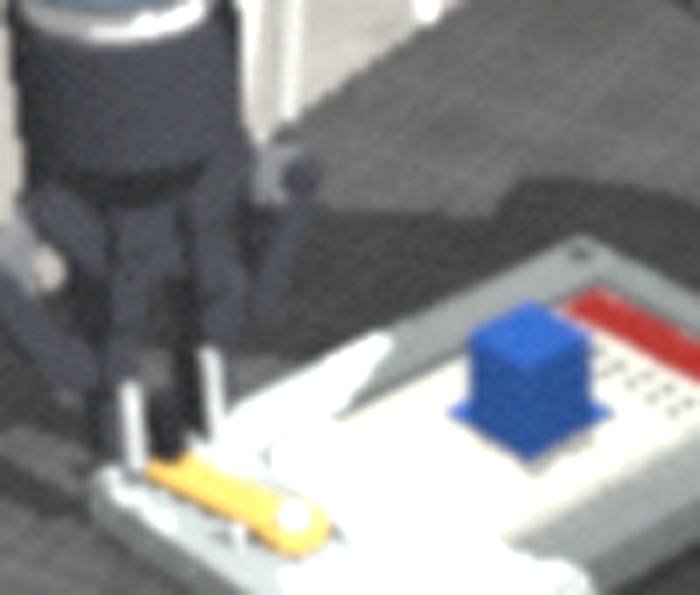

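Emit:
carry_out(deltas=[{"wx": 0, "wy": 0, "wz": 0, "tx": -3, "ty": 0, "tz": 0, "fingers": 0.28}, {"wx": 0, "wy": 0, "wz": 0, "tx": -6, "ty": 0, "tz": 0, "fingers": 0.28}, {"wx": 0, "wy": 0, "wz": 0, "tx": -8.5, "ty": -2, "tz": -0.7, "fingers": 0.7}, {"wx": -3, "wy": 0, "wz": 0, "tx": -8.5, "ty": -6, "tz": -2, "fingers": 0.7}, {"wx": -6.3, "wy": 0, "wz": 0, "tx": -8.5, "ty": -10, "tz": -3.5, "fingers": 0.7}, {"wx": -6.3, "wy": 0, "wz": 0, "tx": -7, "ty": -13, "tz": -4.4, "fingers": 0.7}, {"wx": -6.3, "wy": 0, "wz": 0, "tx": -6, "ty": -13, "tz": -4.4, "fingers": 0.7}, {"wx": -6.3, "wy": 0, "wz": 0, "tx": -6, "ty": -13, "tz": -4.4, "fingers": 0.7}])

```text
t: 11.7
position: [0.519, 0.051, 0.0754]
orientation: [[-0.001, 0.265, 0.964], [0.0, 0.964, -0.265], [-1.0, 0.0, -0.001]]
wrist_force: [-0.8, 0.2, -0.6]
opening: 0.0599
```

```bash
python3 - <<'E'
from h import *
im=imaging.snapshot("scene")
delta([(-.001,-.0005,.012,90)])
z=cv2.resize(im[130:235,160:270,::-1],None,fx=6,fy=6,interpolation=cv2.INTER_CUBIC)
z=np.clip(z.astype(float)*1.3,0,255).astype(np.uint8)
cv2.imwrite("pics/s10.png",z)
im=imaging.snapshot("top");cv2.imwrite("pics/t10.png",cv2.resize(im[130:220,170:280,::-1],None,fx=6,fy=6,interpolation=cv2.INTER_CUBIC))
E
```

```text
now frame [0.0005 0.    ] z 0.07604288862912115 jaw 90.09354507660358 open 0.06026811863100983 F [ 0.7044  1.0262 -0.3613] t 11.75 q6 -1.2705316592906397
(-0.001, -0.0005, 0.012, 90) t cm [ 6.4  -0.05 -0.15] wx 0.1
```

View pics/s10.png

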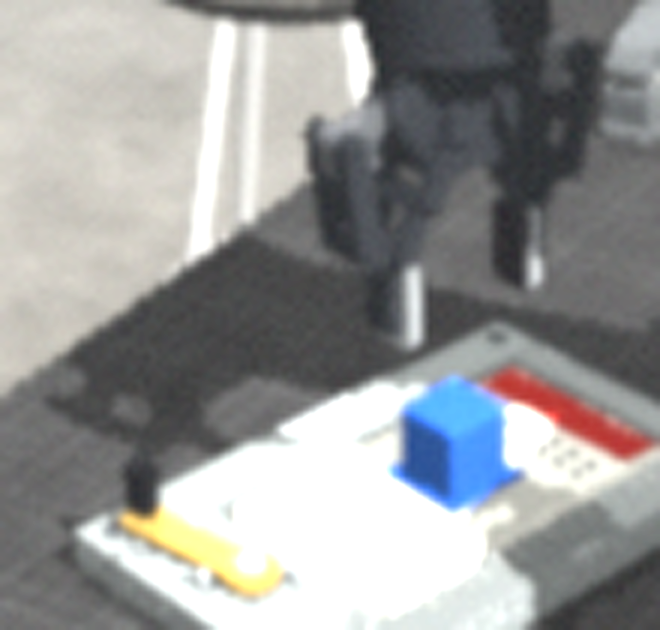

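View pics/t10.png

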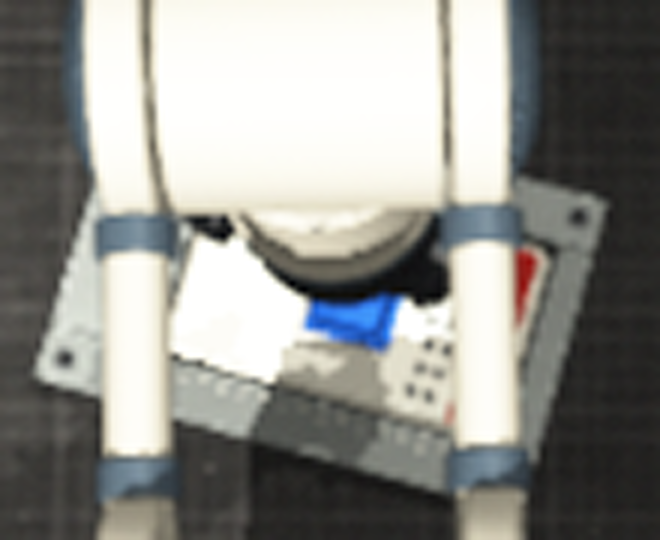

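Tab is across the frame and clear of the plate (pin at (140,485)). The fingers are centred over the block in both views. Descending.

Emit:
carry_out(deltas=[{"wx": 0, "wy": 0, "wz": 0, "tx": 1.5, "ty": 0, "tz": -0.15, "fingers": 0.7}, {"wx": 0, "wy": 0, "wz": 0, "tx": 3, "ty": 0, "tz": -0.15, "fingers": 0.7}, {"wx": 0, "wy": 0, "wz": 0, "tx": 4.2, "ty": 0, "tz": -0.15, "fingers": 0.7}, {"wx": 0, "wy": 0, "wz": 0, "tx": 5, "ty": 0, "tz": -0.15, "fingers": 0.7}, {"wx": 0, "wy": 0, "wz": 0, "tx": 5.5, "ty": 0, "tz": -0.15, "fingers": 0.7}, {"wx": 0, "wy": 0, "wz": 0, "tx": 6, "ty": 0, "tz": -0.15, "fingers": 0.7}, {"wx": 0, "wy": 0, "wz": 0, "tx": 6.1, "ty": 0, "tz": -0.15, "fingers": 0.7}, {"wx": 0, "wy": 0, "wz": 0, "tx": 6.1, "ty": 0, "tz": -0.15, "fingers": 0.7}])

```text
t: 12.8
position: [0.518, 0.0512, 0.0154]
orientation: [[0.0, 0.264, 0.965], [-0.0, 0.965, -0.264], [-1.0, 0.0, 0.0]]
wrist_force: [0.7, -0.3, 0.6]
opening: 0.0598
```

```bash
python3 - <<'E'
from h import *
im=imaging.snapshot("scene")
delta([(-.001,-.0005,.012,90)])
z=cv2.resize(im[130:235,160:270,::-1],None,fx=6,fy=6,interpolation=cv2.INTER_CUBIC)
z=np.clip(z.astype(float)*1.3,0,255).astype(np.uint8)
cv2.imwrite("pics/s11.png",z)
E
```

```text
now frame [-0.0009 -0.0004] z 0.015541395566779269 jaw 90.12734741859747 open 0.05976408666267129 F [ 0.1296 -0.6905  1.0439] t 12.85 q6 -1.2709274918720512
(-0.001, -0.0005, 0.012, 90) t cm [ 0.35 -0.01 -0.01] wx 0.1
```

View pics/s11.png

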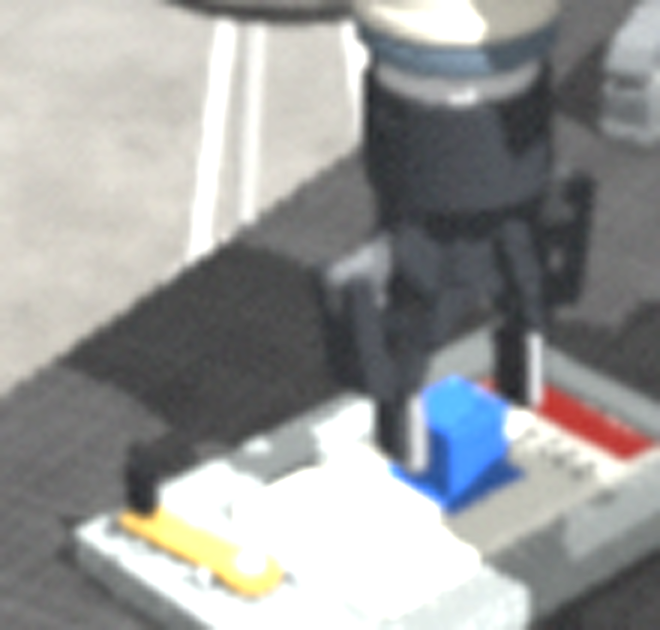

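Emit:
carry_out(deltas=[{"wx": 0, "wy": 0, "wz": 0, "tx": 0, "ty": 0, "tz": 0, "fingers": 0.5}, {"wx": 0, "wy": 0, "wz": 0, "tx": 0, "ty": 0, "tz": 0, "fingers": 0.4}, {"wx": 0, "wy": 0, "wz": 0, "tx": 0, "ty": 0, "tz": 0, "fingers": 0.3}, {"wx": 0, "wy": 0, "wz": 0, "tx": 0, "ty": 0, "tz": 0, "fingers": 0.2}, {"wx": 0, "wy": 0, "wz": 0, "tx": 0, "ty": 0, "tz": 0, "fingers": 0.2}, {"wx": 0, "wy": 0, "wz": 0, "tx": 0, "ty": 0, "tz": 0, "fingers": 0.2}, {"wx": 0, "wy": 0, "wz": 0, "tx": 0, "ty": 0, "tz": 0, "fingers": 0.2}, {"wx": 0, "wy": 0, "wz": 0, "tx": 0, "ty": 0, "tz": 0, "fingers": 0.2}], squeeze=60)

```text
t: 13.85
position: [0.5182, 0.0515, 0.0159]
orientation: [[0.001, 0.263, 0.965], [0.001, 0.965, -0.263], [-1.0, 0.001, 0.001]]
wrist_force: [-1.1, 1.8, 5.8]
opening: 0.033
```

```bash
python3 - <<'E'
from h import *
im=imaging.snapshot("scene")
delta([(-.001,-.0005,.08,90)])
z=cv2.resize(im[130:235,160:270,::-1],None,fx=6,fy=6,interpolation=cv2.INTER_CUBIC)
z=np.clip(z.astype(float)*1.3,0,255).astype(np.uint8)
cv2.imwrite("pics/s12.png",z)
E
```

```text
now frame [-0.0007 -0.0001] z 0.015940741141182414 jaw 90.1379948794746 open 0.03288696847752633 F [-0.4944  2.2651  5.2323] t 13.9 q6 -1.2709282833632178
(-0.001, -0.0005, 0.08, 90) t cm [-6.41 -0.03 -0.02] wx 0.1
```

View pics/s12.png

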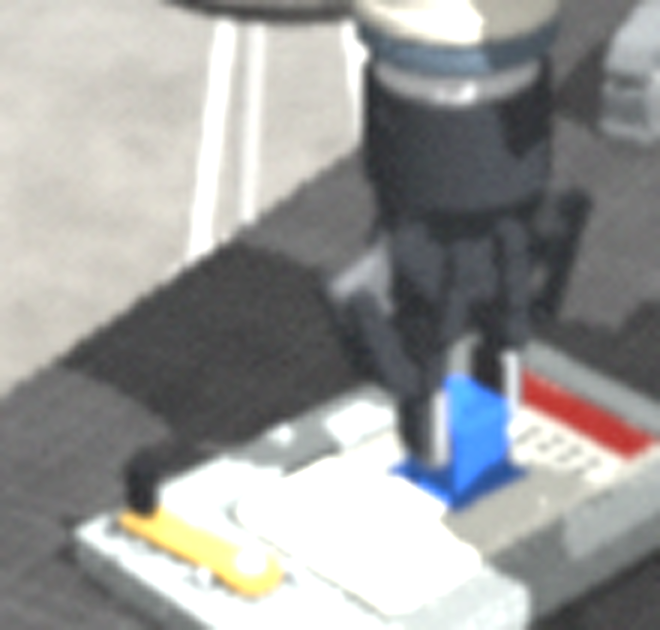

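Gripped at 33 mm with the pads on both block faces. Lifting straight up.

Emit:
carry_out(deltas=[{"wx": 0, "wy": 0, "wz": 0, "tx": -0.5, "ty": 0, "tz": 0, "fingers": 0.2}, {"wx": 0, "wy": 0, "wz": 0, "tx": -1, "ty": 0, "tz": 0, "fingers": 0.2}, {"wx": 0, "wy": 0, "wz": 0, "tx": -1.5, "ty": 0, "tz": 0, "fingers": 0.2}, {"wx": 0, "wy": 0, "wz": 0, "tx": -2.5, "ty": 0, "tz": 0, "fingers": 0.2}, {"wx": 0, "wy": 0, "wz": 0, "tx": -4, "ty": 0, "tz": 0, "fingers": 0.2}, {"wx": 0, "wy": 0, "wz": 0, "tx": -5.5, "ty": 0, "tz": 0, "fingers": 0.2}, {"wx": 0, "wy": 0, "wz": 0, "tx": -7, "ty": 0, "tz": 0, "fingers": 0.2}, {"wx": 0, "wy": 0, "wz": 0, "tx": -7, "ty": 0, "tz": 0, "fingers": 0.2}])

```text
t: 14.9
position: [0.519, 0.0513, 0.0875]
orientation: [[0.004, 0.263, 0.965], [0.0, 0.965, -0.264], [-1.0, 0.001, 0.004]]
wrist_force: [0.2, -0.4, -3.3]
opening: 0.0328
```

```bash
python3 - <<'E'
from h import *
im=imaging.snapshot("scene")
delta([(-.001,-.0005,.08,90)])
z=cv2.resize(im[110:235,150:280,::-1],None,fx=5,fy=4.6,interpolation=cv2.INTER_CUBIC)
cv2.imwrite("pics/s13.png",z)
E
```

```text
now frame [-0.0006 -0.0003] z 0.08613500428306689 jaw 90.13259510177853 open 0.032772243120652994 F [-0.9131 -0.6789 -3.0226] t 14.95 q6 -1.2709318839638364
(-0.001, -0.0005, 0.08, 90) t cm [ 0.61 -0.02 -0.04] wx 0.1
```

View pics/s13.png

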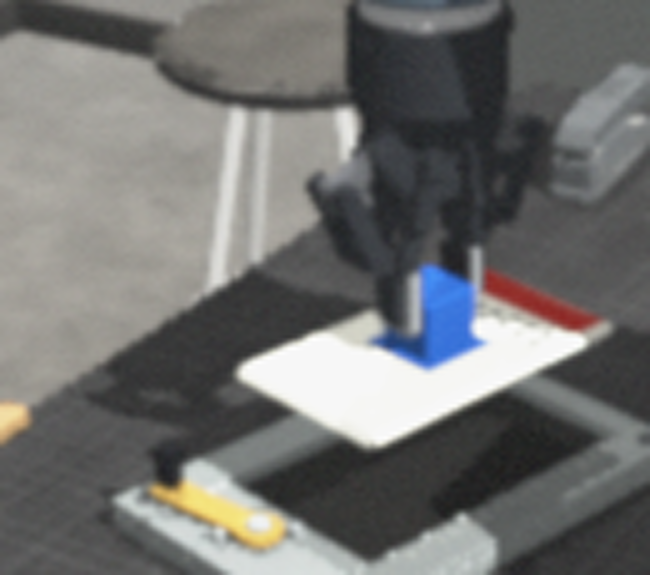

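Plate is level and clear of the frame, with the recess empty beneath it. Turning it in three calls of 60°.

Emit:
carry_out(deltas=[{"wx": 4, "wy": 0, "wz": 0, "tx": 0, "ty": 0, "tz": 0, "fingers": 0.2}, {"wx": 11, "wy": 0, "wz": 0, "tx": 0, "ty": 0, "tz": 0, "fingers": 0.2}, {"wx": 19, "wy": 0, "wz": 0, "tx": 0, "ty": 0, "tz": 0, "fingers": 0.2}, {"wx": 28, "wy": 0, "wz": 0, "tx": 0, "ty": 0, "tz": 0, "fingers": 0.2}, {"wx": 36, "wy": 0, "wz": 0, "tx": 0, "ty": 0, "tz": 0, "fingers": 0.2}, {"wx": 44, "wy": 0, "wz": 0, "tx": 0, "ty": 0, "tz": 0, "fingers": 0.2}, {"wx": 52, "wy": 0, "wz": 0, "tx": 0, "ty": 0, "tz": 0, "fingers": 0.2}, {"wx": 60, "wy": 0, "wz": 0, "tx": 0, "ty": 0, "tz": 0, "fingers": 0.2}])

```text
t: 15.95
position: [0.5173, 0.0512, 0.0841]
orientation: [[-0.002, 0.968, 0.25], [-0.0, 0.25, -0.968], [-1.0, -0.002, -0.0]]
wrist_force: [-0.8, 0.0, -2.9]
opening: 0.0327
```

Emit:
carry_out(deltas=[{"wx": 8, "wy": 0, "wz": 0, "tx": 0, "ty": 0, "tz": 0, "fingers": 0.2}, {"wx": 16, "wy": 0, "wz": 0, "tx": 0, "ty": 0, "tz": 0, "fingers": 0.2}, {"wx": 24, "wy": 0, "wz": 0, "tx": 0, "ty": 0, "tz": 0, "fingers": 0.2}, {"wx": 32, "wy": 0, "wz": 0, "tx": 0, "ty": 0, "tz": 0, "fingers": 0.2}, {"wx": 40, "wy": 0, "wz": 0, "tx": 0, "ty": 0, "tz": 0, "fingers": 0.2}, {"wx": 48, "wy": 0, "wz": 0, "tx": 0, "ty": 0, "tz": 0, "fingers": 0.2}, {"wx": 54, "wy": 0, "wz": 0, "tx": 0, "ty": 0, "tz": 0, "fingers": 0.2}, {"wx": 60, "wy": 0, "wz": 0, "tx": 0, "ty": 0, "tz": 0, "fingers": 0.2}])

```text
t: 16.95
position: [0.5173, 0.0512, 0.0841]
orientation: [[-0.002, 0.701, -0.713], [-0.0, -0.713, -0.701], [-1.0, -0.001, 0.001]]
wrist_force: [0.3, 0.3, -2.9]
opening: 0.0326
```

```bash
python3 - <<'E'
from h import *
delta([(-.0,-.0,.087,-90)])
E
```

```text
now frame [-0.0016 -0.0006] z 0.08408297968502906 jaw -30.066242153610663 open 0.0326213982272329 F [ 0.2799  0.2915 -2.8719] t 16.95 q6 0.8269399679351896
(-0.0, -0.0, 0.087, -90) t cm [-0.29  0.11 -0.14] wx 59.9
```

Emit:
carry_out(deltas=[{"wx": 8, "wy": 0, "wz": 0, "tx": 0, "ty": 0, "tz": 0, "fingers": 0.2}, {"wx": 16, "wy": 0, "wz": 0, "tx": 0, "ty": 0, "tz": 0, "fingers": 0.2}, {"wx": 24, "wy": 0, "wz": 0, "tx": 0, "ty": 0, "tz": 0, "fingers": 0.2}, {"wx": 32, "wy": 0, "wz": 0, "tx": 0, "ty": 0, "tz": 0, "fingers": 0.2}, {"wx": 40, "wy": 0, "wz": 0, "tx": 0, "ty": 0, "tz": 0, "fingers": 0.2}, {"wx": 48, "wy": 0, "wz": 0, "tx": 0, "ty": 0, "tz": 0, "fingers": 0.2}, {"wx": 55, "wy": 0, "wz": 0, "tx": 0, "ty": 0, "tz": 0, "fingers": 0.2}, {"wx": 60, "wy": 0, "wz": 0, "tx": 0, "ty": 0, "tz": 0, "fingers": 0.2}])

```text
t: 17.95
position: [0.5173, 0.0512, 0.0841]
orientation: [[-0.002, -0.267, -0.964], [-0.0, -0.964, 0.267], [-1.0, 0.001, 0.002]]
wrist_force: [0.1, 0.6, -2.9]
opening: 0.0326
```

```bash
python3 - <<'E'
from h import *
im=imaging.snapshot("scene")
delta([(.0,.0,.087,-90)])
z=cv2.resize(im[110:255,150:300,::-1],None,fx=5,fy=4,interpolation=cv2.INTER_CUBIC)
cv2.imwrite("pics/s14.png",z)
im=imaging.snapshot("top");cv2.imwrite("pics/t14.png",cv2.resize(im[125:225,165:285,::-1],None,fx=6,fy=6,interpolation=cv2.INTER_CUBIC))
E
```

```text
now frame [-0.0016 -0.0006] z 0.08411701809236205 jaw -90.23023248871539 open 0.033123128412333065 F [ 0.8666  0.4356 -3.2684] t 18.0 q6 1.8769720848152913
(0.0, 0.0, 0.087, -90) t cm [-0.29 -0.07 -0.16] wx -0.2
```

View pics/s14.png

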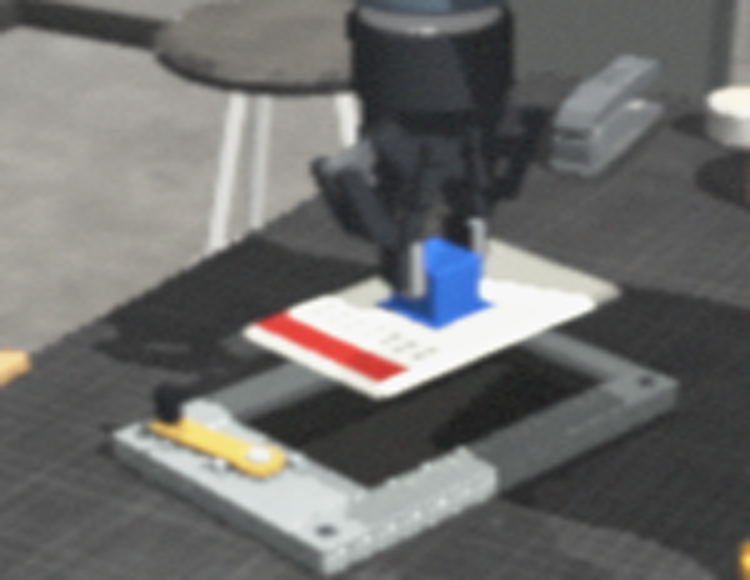

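View pics/t14.png

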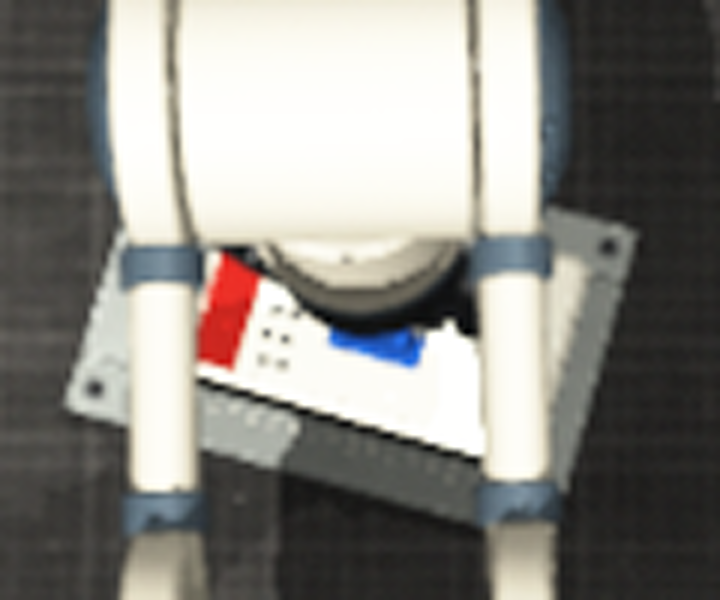

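Red end is now at the tab's end in both views. Next I'll measure the held plate from the red band.

```bash
python3 - <<'E'
from h import *
s0=cv2.imread("pics/scene0.png")[:,:,::-1]
im=imaging.snapshot("scene");t=imaging.snapshot("top")
lo,hi=(0,150,60),(8,255,255)
a=cents(s0,(165,180,295,255),lo,hi);print("home",a,wf(ray("scene",a[0],.02)), [wf(ray("scene",q,.02)) for q in cv2.boxPoints(a[2])])
b=cents(im,(150,110,300,255),lo,hi)
for z in(.085,.088,.091):print("now",z,b[0],wf(ray("scene",b[0],z)))
print([wf(ray("scene",q,.088)) for q in cv2.boxPoints(b[2])])
# top: lower edge of plate near x cols
c=cents(t,(165,125,285,225),lo,hi);print("top",c,[wf(ray("top",q,.088)) for q in cv2.boxPoints(c[2])])
def sub(im,col,r0,r1):
    g=im[r0:r1,col].astype(float).mean(1);return g
for col in(215,220,225,230,235,240):
    g=t[170:215,col].astype(float).mean(1); d=np.diff(g); 
    k=np.argmin(d);
    # subpixel half-level
    hi_,lo_=g[k-1],g[min(k+2,len(g)-1)];h=(hi_+lo_)/2
    j=k-1
    while g[j+1]>h:j+=1
    e=170+j+(g[j]-h)/(g[j]-g[j+1])
    print(col,round(e,2),wf(ray("top",(col,e),.088)))
E
```

```text
home (array([253.9405, 198.3571]), np.int32(84), ((254.23971557617188, 198.49459838867188), (25.942079544067383, 3.353374719619751), 27.7585391998291)) [-0.0001 -0.0661] [array([ 0.0383, -0.059 ]), array([ 0.0463, -0.0729]), array([-0.0393, -0.073 ]), array([-0.046 , -0.0597])]
now 0.085 [215.3362 196.1552] [0.0013 0.0665]
now 0.088 [215.3362 196.1552] [-0.0024  0.0696]
now 0.091 [215.3362 196.1552] [-0.006   0.0727]
[array([0.0372, 0.0765]), array([0.0472, 0.0609]), array([-0.0406,  0.0627]), array([-0.0489,  0.0775])]
top (array([202.425 , 176.6833]), np.int32(120), ((202.50003051757812, 176.5), (6.957010269165039, 17.708751678466797), 18.43494987487793)) [array([-0.0468,  0.0779]), array([0.0021, 0.0766]), array([0.0012, 0.0574]), array([-0.0477,  0.0589])]
215 192.36 [-0.0557  0.0225]
220 193.49 [-0.055   0.0085]
225 195.04 [-0.0554 -0.0058]
230 196.43 [-0.0553 -0.0199]
235 197.8 [-0.0553 -0.034 ]
240 199.31 [-0.0556 -0.0482]
```

```bash
python3 - <<'E'
from h import *
t0=cv2.imread("pics/top0.png")[:,:,::-1]; t=imaging.snapshot("top")
def prof(im,p0,p1,z,n=81):
    # sample grey along frame line at height z
    P=[proj("top",[*fw(*(np.array(p0)*(1-s)+np.array(p1)*s)),z]) for s in np.linspace(0,1,n)]
    P=np.array(P,np.float32);return cv2.remap(im,P[None,:,0],P[None,:,1],cv2.INTER_LINEAR)[0].astype(int)
# home: across x at several y averaged
xs=np.linspace(-.07,-.035,36)
for name,im,z,ys in(("home",t0,.02,np.linspace(-.045,.05,20)),("now",t,.086,np.linspace(-.045,.02,14))):
    A=np.mean([prof(im,(-.07,y),(-.035,y),z,36).mean(1) for y in ys],0);print(name,[(round(x*1000),int(v)) for x,v in zip(xs,A)])
xs=np.linspace(.035,.07,36)
A=np.mean([prof(t0,(.035,y),(.07,y),.02,36).mean(1) for y in np.linspace(-.05,.03,20)],0);print("home+",[(round(x*1000),int(v)) for x,v in zip(xs,A)])
# red extents in x: use R-G
xs=np.linspace(-.06,.06,61)
for name,im,z,ys in(("home",t0,.02,(-.07,-.065)),("now",t,.088,(.066,.07))):
    A=np.mean([(lambda q:q[:,0]-q[:,1])(prof(im,(-.06,y),(.06,y),z,61)) for y in ys],0);print(name,[(round(x*1000),int(v)) for x,v in zip(xs,A)])
ys=np.linspace(-.095,-.045,51)
A=np.mean([(lambda q:q[:,0]-q[:,1])(prof(t0,(x,-.095),(x,-.045),.02,51)) for x in(-.03,-.01,.01,.03)],0);print("homeY",[(round(x*1000),int(v)) for x,v in zip(ys,A)])
A=np.mean([(lambda q:q[:,0]-q[:,1])(prof(t,(x,.045),(x,.095),.088,51)) for x in(-.03,-.02,-.01)],0);print("nowY",[(round(x*1000),int(v)) for x,v in zip(-ys[::-1],A)])
E
```

```text
home [(-70, 232), (-69, 232), (-68, 232), (-67, 232), (-66, 232), (-65, 233), (-64, 234), (-63, 235), (-62, 236), (-61, 237), (-60, 237), (-59, 237), (-58, 237), (-57, 236), (-56, 230), (-55, 218), (-54, 206), (-53, 206), (-52, 218), (-51, 235), (-50, 248), (-49, 253), (-48, 254), (-47, 254), (-46, 255), (-45, 255), (-44, 255), (-43, 255), (-42, 255), (-41, 254), (-40, 254), (-39, 253), (-38, 253), (-37, 253), (-36, 253), (-35, 253)]
now [(-70, 84), (-69, 85), (-68, 87), (-67, 87), (-66, 87), (-65, 86), (-64, 86), (-63, 84), (-62, 80), (-61, 72), (-60, 61), (-59, 49), (-58, 40), (-57, 52), (-56, 95), (-55, 155), (-54, 210), (-53, 237), (-52, 249), (-51, 252), (-50, 252), (-49, 252), (-48, 251), (-47, 251), (-46, 250), (-45, 251), (-44, 251), (-43, 251), (-42, 251), (-41, 251), (-40, 251), (-39, 251), (-38, 251), (-37, 251), (-36, 251), (-35, 251)]
home+ [(35, 243), (36, 243), (37, 244), (38, 245), (39, 246), (40, 246), (41, 246), (42, 246), (43, 244), (44, 241), (45, 235), (46, 219), (47, 193), (48, 163), (49, 138), (50, 128), (51, 139), (52, 162), (53, 189), (54, 210), (55, 223), (5
[... 1860 characters left out ...]
 (-61, 188), (-60, 178), (-59, 152), (-58, 102), (-57, 49), (-56, 11), (-55, 1), (-54, 0), (-53, 0), (-52, 0), (-51, 0), (-50, 0), (-49, 0), (-48, 0), (-47, 0), (-46, 0), (-45, 0)]
nowY [(45, 1), (46, 1), (47, 1), (48, 1), (49, 1), (50, 1), (51, 0), (52, 0), (53, 0), (54, 3), (55, 5), (56, 17), (57, 57), (58, 100), (59, 135), (60, 153), (61, 168), (62, 173), (63, 174), (64, 175), (65, 177), (66, 178), (67, 179), (68, 179), (69, 179), (70, 178), (71, 178), (72, 179), (73, 180), (74, 179), (75, 178), (76, 166), (77, 127), (78, 87), (79, 55), (80, 37), (81, 19), (82, 10), (83, 5), (84, 1), (85, 0), (86, 0), (87, 0), (88, -1), (89, -2), (90, -2), (91, -3), (92, -4), (93, -4), (94, -4), (95, -5)]
```

```bash
python3 - <<'E'
from h import *
t0=cv2.imread("pics/top0.png")[:,:,::-1]
def prof(im,p0,p1,z,n):
    P=np.array([proj("top",[*fw(*(np.array(p0)*(1-s)+np.array(p1)*s)),z]) for s in np.linspace(0,1,n)],np.float32)
    return cv2.remap(im,P[None,:,0],P[None,:,1],cv2.INTER_LINEAR)[0].astype(float).mean(1)
def dark(c,w):  # centroid of darkness
    xs,g=c; d=np.clip(g.max()*.97-g,0,None) if w is None else np.clip(w-g,0,None); return (xs*d).sum()/d.sum()
# +x and -x gap position vs y
for sx in(1,-1):
    for y0 in(-.05,-.03,-.01,.01,.03,.05):
        g=np.mean([prof(t0,(sx*.043,y),(sx*.060,y),.02,35) for y in np.linspace(y0-.009,y0+.009,7)],0);xs=sx*np.linspace(.043,.060,35)
        print(sx,y0,round(dark((xs,g),230)*1000,2),end=' | ')
    print()
for sy in(1,-1):
    for x0 in(-.035,-.02,.03) if sy>0 else (-.035,-.01,.01,.035):
        g=np.mean([prof(t0,(x,sy*.076),(x,sy*.1),.02,25) for x in np.linspace(x0-.006,x0+.006,5)],0)
        print(sy,x0,[int(v) for v in g])
E
```

```text
1 -0.05 50.06 | Traceback (most recent call last):
  File "<stdin>", line 11, in <module>
  File "<stdin>", line 4, in prof
  File "h.py", line 8, in proj
    c=imaging.get_calibration(n);q=c["K"]@(c["view"][:3,:3]@np.array(p)+c["view"][:3,3]);return q[:2]/q[2]
ValueError: time passes only in moves, steps and waits
```

```bash
cat >> h.py <<'E'
_C={n:imaging.get_calibration(n) for n in("scene","top")}
class _I:
    get_calibration=staticmethod(lambda n:_C[n]);snapshot=staticmethod(imaging.snapshot)
imaging=_I
E
python3 - <<'E'
from h import *
t0=cv2.imread("pics/top0.png")[:,:,::-1]
def prof(im,p0,p1,z,n):
    P=np.array([proj("top",[*fw(*(np.array(p0)*(1-s)+np.array(p1)*s)),z]) for s in np.linspace(0,1,n)],np.float32)
    return cv2.remap(im,P[None,:,0],P[None,:,1],cv2.INTER_LINEAR)[0].astype(float).mean(1)
def dark(c,w):
    xs,g=c; d=np.clip(w-g,0,None); return (xs*d).sum()/d.sum()
for sx in(1,-1):
    for y0 in(-.05,-.03,-.01,.01,.03,.05):
        g=np.mean([prof(t0,(sx*.043,y),(sx*.060,y),.02,35) for y in np.linspace(y0-.009,y0+.009,7)],0);xs=sx*np.linspace(.043,.060,35)
        print(sx,y0,round(dark((xs,g),230)*1000,2),end=' | ')
    print()
for sy in(1,-1):
    for x0 in(-.035,-.02,.03) if sy>0 else (-.035,-.01,.01,.035):
        g=np.mean([prof(t0,(x,sy*.076),(x,sy*.1),.02,25) for x in np.linspace(x0-.006,x0+.006,5)],0)
        print(sy,x0,[int(v) for v in g])
print(observe()["t"])
E
```

```text
1 -0.05 50.06 | 1 -0.03 50.19 | 1 -0.01 50.01 | 1 0.01 49.97 | 1 0.03 50.53 | 1 0.05 50.61 | 
-1 -0.05 -53.6 | -1 -0.03 -53.63 | -1 -0.01 -53.73 | -1 0.01 -53.4 | -1 0.03 -53.42 | -1 0.05 -53.53 | 
1 -0.035 [255, 255, 255, 255, 255, 254, 253, 251, 245, 232, 211, 189, 176, 180, 191, 207, 220, 229, 233, 232, 232, 232, 232, 232, 232]
1 -0.02 [255, 255, 255, 255, 255, 254, 254, 250, 241, 227, 205, 182, 171, 175, 192, 208, 221, 227, 230, 230, 229, 227, 225, 223, 221]
1 0.03 [254, 254, 254, 254, 254, 254, 253, 247, 235, 218, 196, 175, 164, 168, 184, 200, 213, 222, 227, 228, 228, 228, 228, 228, 228]
-1 -0.035 [102, 126, 152, 173, 181, 178, 166, 146, 125, 109, 107, 115, 126, 136, 141, 143, 143, 143, 143, 143, 143, 143, 143, 141, 137]
-1 -0.01 [98, 121, 145, 165, 177, 179, 170, 151, 130, 116, 111, 114, 122, 131, 136, 139, 139, 139, 139, 140, 140, 141, 142, 141, 137]
-1 0.01 [95, 118, 144, 165, 176, 178, 170, 152, 131, 114, 110, 114, 122, 130, 135, 137, 138, 138, 138, 139, 139, 139, 139, 139, 136]
-1 0.035 [95, 115, 140, 159, 173, 179, 170, 154, 135, 120, 112, 111, 119, 128, 135, 137, 137, 137, 137, 138, 138, 138, 138, 138, 134]
18.2
```

Measurements: recess centre (from the gaps) is at about (-1.5, +1) mm in my frame coordinates. The held plate is at about (-4.5, -1) mm, with the scene view giving -2.4 mm in x. That puts it roughly 3 mm off in x and 2 mm in y. I'll shift it and lower to just above the rim.

Emit:
carry_out(deltas=[{"wx": -0.2, "wy": 0, "wz": 0, "tx": 0, "ty": -0.18, "tz": -0.28, "fingers": 0.2}, {"wx": -0.2, "wy": 0, "wz": 0, "tx": 1, "ty": -0.18, "tz": -0.28, "fingers": 0.2}, {"wx": -0.2, "wy": 0, "wz": 0, "tx": 2, "ty": -0.18, "tz": -0.28, "fingers": 0.2}, {"wx": -0.2, "wy": 0, "wz": 0, "tx": 3, "ty": -0.18, "tz": -0.28, "fingers": 0.2}, {"wx": -0.2, "wy": 0, "wz": 0, "tx": 4, "ty": -0.18, "tz": -0.28, "fingers": 0.2}, {"wx": -0.2, "wy": 0, "wz": 0, "tx": 5, "ty": -0.18, "tz": -0.28, "fingers": 0.2}, {"wx": -0.2, "wy": 0, "wz": 0, "tx": 5.2, "ty": -0.18, "tz": -0.28, "fingers": 0.2}, {"wx": -0.2, "wy": 0, "wz": 0, "tx": 5.2, "ty": -0.18, "tz": -0.28, "fingers": 0.2}])

```text
t: 19.2
position: [0.521, 0.0522, 0.0332]
orientation: [[-0.0, -0.26, -0.966], [-0.0, -0.966, 0.26], [-1.0, 0.0, 0.0]]
wrist_force: [-0.6, 0.2, -3.3]
opening: 0.0328
```

```bash
python3 - <<'E'
from h import *
im=imaging.snapshot("scene");t=imaging.snapshot("top")
delta([(.0012,.0012,.0159,-90)])
z=cv2.resize(im[150:255,160:290,::-1],None,fx=6,fy=5.5,interpolation=cv2.INTER_CUBIC)
cv2.imwrite("pics/s15.png",z)
cv2.imwrite("pics/t15.png",cv2.resize(t[125:225,165:285,::-1],None,fx=6,fy=6,interpolation=cv2.INTER_CUBIC))
E
```

```text
now frame [0.0021 0.0014] z 0.0337349503015734 jaw -89.66665332458822 open 0.0324113465789428 F [-0.1393  1.0649 -3.2228] t 19.3 q6 1.8688577109345372
(0.0012, 0.0012, 0.0159, -90) t cm [1.78 0.02 0.09] wx 0.3
```

View pics/s15.png

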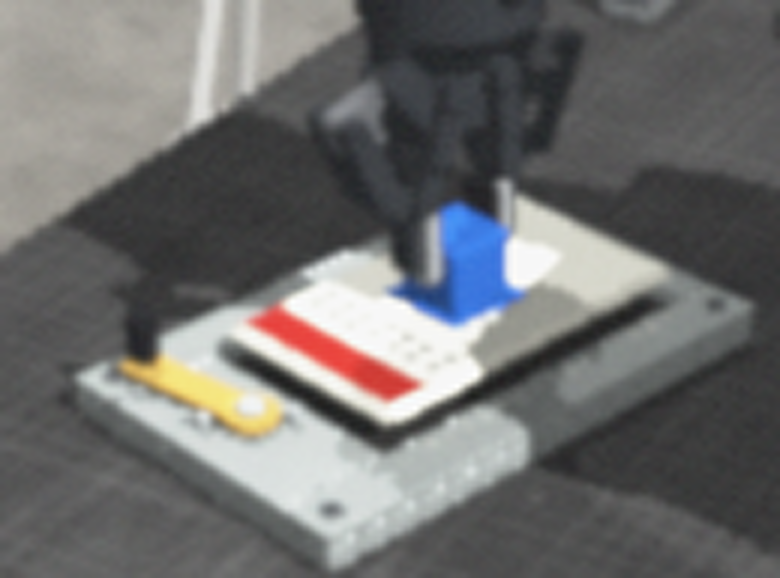

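View pics/t15.png

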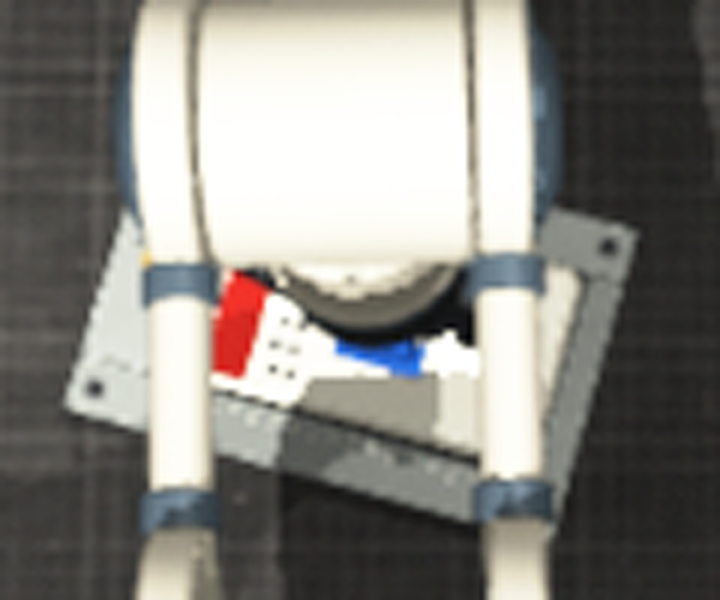

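```bash
python3 - <<'E'
from h import *
t=imaging.snapshot("top");im=imaging.snapshot("scene")
def prof(im,p0,p1,z,n):
    P=np.array([proj("top",[*fw(*(np.array(p0)*(1-s)+np.array(p1)*s)),z]) for s in np.linspace(0,1,n)],np.float32)
    return cv2.remap(im,P[None,:,0],P[None,:,1],cv2.INTER_LINEAR)[0].astype(float)
for y0 in(.04,.03,-.045,-.05):
    g=prof(t,(-.06,y0),(-.042,y0),.036,19).mean(1);print("edge",y0,[(int(x),int(v)) for x,v in zip(np.linspace(-60,-42,19),g)])
g=np.mean([prof(t,(x,.05),(x,.09),.038,41) for x in(-.035,-.025,-.015)],0);g=g[:,0]-g[:,1];print([(int(x),int(v)) for x,v in zip(np.linspace(50,90,41),g)])
g=np.mean([prof(t,(x,-.09),(x,-.07),.037,21) for x in(.01,.02,.03)],0).mean(1);print([(int(x),int(v)) for x,v in zip(np.linspace(-90,-70,21),g)])
b=cents(im,(150,150,300,255),(0,150,60),(8,255,255));print("scene red",[wf(ray("scene",b[0],z)) for z in(.036,.038,.040)])
E
```

```text
edge 0.04 [(-60, 198), (-59, 199), (-58, 194), (-57, 179), (-56, 162), (-55, 149), (-54, 148), (-53, 154), (-52, 174), (-51, 205), (-50, 234), (-49, 251), (-48, 253), (-47, 253), (-46, 253), (-45, 253), (-44, 252), (-43, 251), (-42, 249)]
edge 0.03 [(-60, 96), (-59, 94), (-58, 91), (-57, 85), (-56, 75), (-55, 68), (-54, 67), (-53, 66), (-52, 75), (-51, 91), (-50, 109), (-49, 125), (-48, 138), (-47, 150), (-46, 165), (-45, 183), (-44, 199), (-43, 206), (-42, 205)]
edge -0.045 [(-60, 135), (-59, 131), (-58, 121), (-57, 105), (-56, 89), (-55, 75), (-54, 67), (-53, 60), (-52, 69), (-51, 93), (-50, 118), (-49, 140), (-48, 158), (-47, 178), (-46, 193), (-45, 203), (-44, 215), (-43, 221), (-42, 222)]
edge -0.05 [(-60, 149), (-59, 140), (-58, 132), (-57, 124), (-56, 103), (-55, 84), (-54, 62), (-53, 74), (-52, 87), (-51, 102), (-50, 121), (-49, 140), (-48, 158), (-47, 175), (-46, 191), (-45, 206), (-44, 214), (-43, 219), (-42, 225)]
[(50, 0), (51, 0), (52, 0), (53, 1), (54, 1), (55, 2), (56, 2), (57, 11), (58, 32), (59, 56), (60, 88), (61, 123), (62, 155), (63, 171), (64, 171), (65, 171), (66, 172), (67, 173), (68, 175), (69, 176), (70, 177), (71, 178), (72, 178), (73, 179), (74, 178), (75, 173), (76, 161), (77, 148), (78, 128), (79, 99), (80, 69), (81, 47), (82, 31), (83, 13), (84, 4), (85, 3), (86, 1), (87, 2), (88, 1), (89, 1), (90, 1)]
[(-90, 126), (-89, 124), (-88, 119), (-87, 113), (-86, 112), (-85, 126), (-84, 142), (-83, 158), (-82, 178), (-81, 196), (-80, 212), (-79, 218), (-78, 223), (-77, 227), (-76, 225), (-75, 222), (-74, 220), (-73, 217), (-72, 214), (-71, 210), (-70, 210)]
scene red [array([0.0006, 0.0702]), array([-0.0016,  0.0721]), array([-0.0038,  0.0739])]
```

The plate is now within about 1 mm of the recess centre (long edge at -51 mm, red band at +69.7 mm). Lowering it slowly.

Emit:
carry_out(deltas=[{"wx": 0.2, "wy": 0, "wz": 0, "tx": 0.3, "ty": 0, "tz": 0.05, "fingers": 0.2}, {"wx": 0.2, "wy": 0, "wz": 0, "tx": 0.5, "ty": 0, "tz": 0.05, "fingers": 0.2}, {"wx": 0.2, "wy": 0, "wz": 0, "tx": 0.7, "ty": 0, "tz": 0.05, "fingers": 0.2}, {"wx": 0.2, "wy": 0, "wz": 0, "tx": 0.9, "ty": 0, "tz": 0.05, "fingers": 0.2}, {"wx": 0.2, "wy": 0, "wz": 0, "tx": 1.1, "ty": 0, "tz": 0.05, "fingers": 0.2}, {"wx": 0.2, "wy": 0, "wz": 0, "tx": 1.25, "ty": 0, "tz": 0.05, "fingers": 0.2}, {"wx": 0.2, "wy": 0, "wz": 0, "tx": 1.4, "ty": 0, "tz": 0.05, "fingers": 0.2}, {"wx": 0.2, "wy": 0, "wz": 0, "tx": 1.4, "ty": 0, "tz": 0.05, "fingers": 0.2}])

```text
t: 20.4
position: [0.5204, 0.0523, 0.019]
orientation: [[-0.0, -0.264, -0.965], [-0.0, -0.965, 0.264], [-1.0, 0.0, 0.0]]
wrist_force: [-0.3, -1.1, -3.0]
opening: 0.0327
```

Emit:
carry_out(deltas=[{"wx": 0, "wy": 0, "wz": 0, "tx": 0.05, "ty": 0, "tz": 0, "fingers": 0.2}, {"wx": 0, "wy": 0, "wz": 0, "tx": 0.1, "ty": 0, "tz": 0, "fingers": 0.2}, {"wx": 0, "wy": 0, "wz": 0, "tx": 0.15, "ty": 0, "tz": 0, "fingers": 0.2}, {"wx": 0, "wy": 0, "wz": 0, "tx": 0.2, "ty": 0, "tz": 0, "fingers": 0.2}, {"wx": 0, "wy": 0, "wz": 0, "tx": 0.25, "ty": 0, "tz": 0, "fingers": 0.2}, {"wx": 0, "wy": 0, "wz": 0, "tx": 0.3, "ty": 0, "tz": 0, "fingers": 0.2}, {"wx": 0, "wy": 0, "wz": 0, "tx": 0.3, "ty": 0, "tz": 0, "fingers": 0.2}, {"wx": 0, "wy": 0, "wz": 0, "tx": 0.3, "ty": 0, "tz": 0, "fingers": 0.2}])

```text
t: 21.4
position: [0.5205, 0.0523, 0.0162]
orientation: [[0.0, -0.264, -0.965], [-0.0, -0.965, 0.264], [-1.0, 0.0, -0.0]]
wrist_force: [-0.3, 0.2, -2.5]
opening: 0.033
```

```bash
python3 - <<'E'
from h import *
im=imaging.snapshot("scene")
delta([(.0012,.0012,.0159,-90)])
z=cv2.resize(im[150:255,160:290,::-1],None,fx=6,fy=5.5,interpolation=cv2.INTER_CUBIC)
cv2.imwrite("pics/s16.png",z)
E
```

```text
now frame [0.0012 0.0013] z 0.016205425536284748 jaw -89.86907051950988 open 0.03281416314504701 F [ 0.39    0.2275 -2.9252] t 21.45 q6 1.8726916191813707
(0.0012, 0.0012, 0.0159, -90) t cm [0.03 0.01 0.  ] wx 0.1
```

View pics/s16.png

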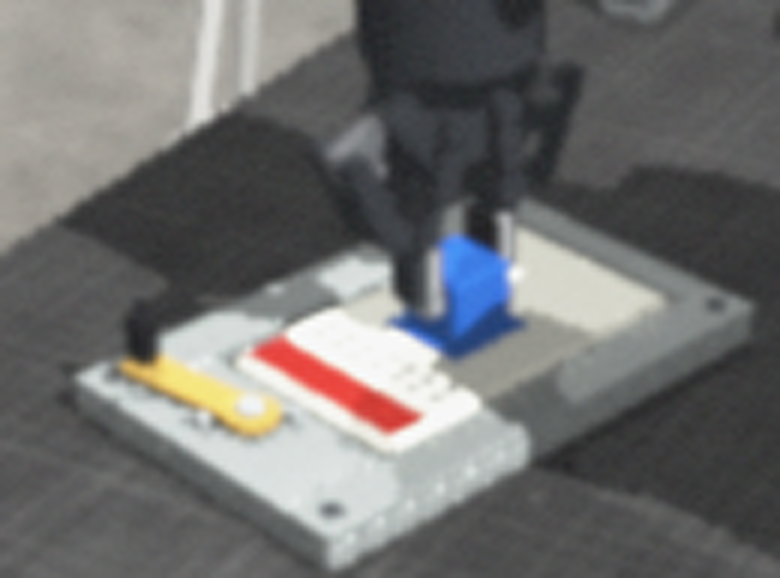

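The plate looks in the recess, but the load is still on the arm (-2.9 N), so it isn't on the floor yet. Lowering further in fine steps.

Emit:
carry_out(deltas=[{"wx": 0, "wy": 0, "wz": 0, "tx": 0.03, "ty": 0, "tz": 0, "fingers": 0.2}, {"wx": 0, "wy": 0, "wz": 0, "tx": 0.06, "ty": 0, "tz": 0, "fingers": 0.2}, {"wx": 0, "wy": 0, "wz": 0, "tx": 0.09, "ty": 0, "tz": 0, "fingers": 0.2}, {"wx": 0, "wy": 0, "wz": 0, "tx": 0.12, "ty": 0, "tz": 0, "fingers": 0.2}, {"wx": 0, "wy": 0, "wz": 0, "tx": 0.14, "ty": 0, "tz": 0, "fingers": 0.2}, {"wx": 0, "wy": 0, "wz": 0, "tx": 0.15, "ty": 0, "tz": 0, "fingers": 0.2}, {"wx": 0, "wy": 0, "wz": 0, "tx": 0.15, "ty": 0, "tz": 0, "fingers": 0.2}, {"wx": 0, "wy": 0, "wz": 0, "tx": 0.15, "ty": 0, "tz": 0, "fingers": 0.2}])

```text
t: 22.45
position: [0.5206, 0.0524, 0.0159]
orientation: [[0.001, -0.263, -0.965], [-0.0, -0.965, 0.263], [-1.0, -0.0, -0.001]]
wrist_force: [-5.3, 0.1, 6.4]
opening: 0.0328
```

Contact at z 0.0159, the same height as when it was gripped at home, so it's on the floor. Releasing and rising.

Emit:
carry_out(deltas=[{"wx": 0, "wy": 0, "wz": 0, "tx": 0, "ty": 0, "tz": 0, "fingers": 0.5}, {"wx": 0, "wy": 0, "wz": 0, "tx": 0, "ty": 0, "tz": 0, "fingers": 0.7}, {"wx": 0, "wy": 0, "wz": 0, "tx": 0, "ty": 0, "tz": 0, "fingers": 0.7}, {"wx": 0, "wy": 0, "wz": 0, "tx": 0, "ty": 0, "tz": 0, "fingers": 0.7}, {"wx": 0, "wy": 0, "wz": 0, "tx": -1.5, "ty": 0, "tz": 0, "fingers": 0.7}, {"wx": 0, "wy": 0, "wz": 0, "tx": -4, "ty": 0, "tz": 0, "fingers": 0.7}, {"wx": 0, "wy": 0, "wz": 0, "tx": -7, "ty": 0, "tz": 0, "fingers": 0.7}, {"wx": 0, "wy": 0, "wz": 0, "tx": -7, "ty": 0, "tz": 0, "fingers": 0.5}])

```text
t: 23.45
position: [0.5226, 0.0524, 0.0889]
orientation: [[0.007, -0.263, -0.965], [0.0, -0.965, 0.263], [-1.0, -0.002, -0.007]]
wrist_force: [0.1, -0.3, 0.2]
opening: 0.0437
```

```bash
python3 - <<'E'
from h import *
im=imaging.snapshot("scene");t=imaging.snapshot("top")
th=1.75
delta([(.06*np.sin(th),.111-.06*np.cos(th),.09,80)])
cv2.imwrite("pics/s17.png",cv2.resize(im[150:255,160:290,::-1],None,fx=6,fy=5.5,interpolation=cv2.INTER_CUBIC))
cv2.imwrite("pics/t17.png",cv2.resize(t[125:225,165:285,::-1],None,fx=6,fy=6,interpolation=cv2.INTER_CUBIC))
E
```

```text
now frame [0.0014 0.0014] z 0.08515148369140893 jaw -89.87008070626092 open 0.042730655085061874 F [-0.147  -0.2387 -0.8638] t 23.55 q6 1.8726708360127478
(np.float64(0.05903915681243621), np.float64(0.12169476333896953), 0.09, 80) t cm [ -0.48 -12.02  -5.79] wx -169.9
```

View pics/s17.png

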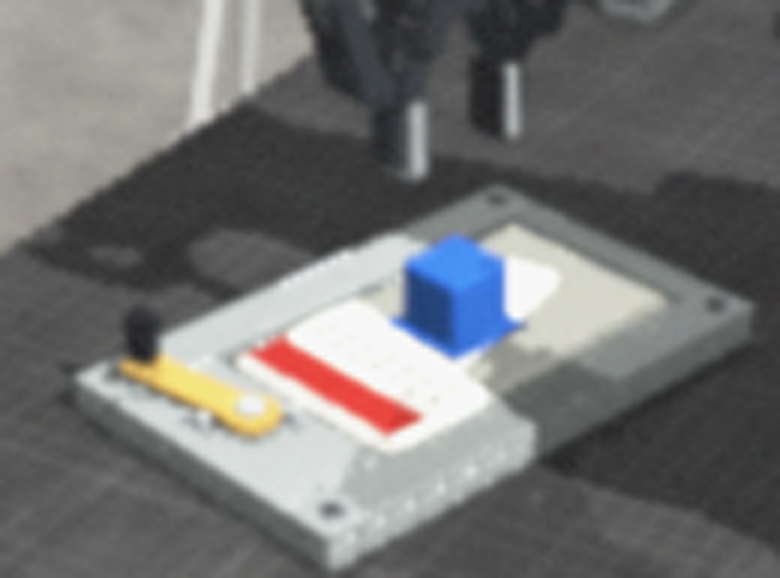

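View pics/t17.png

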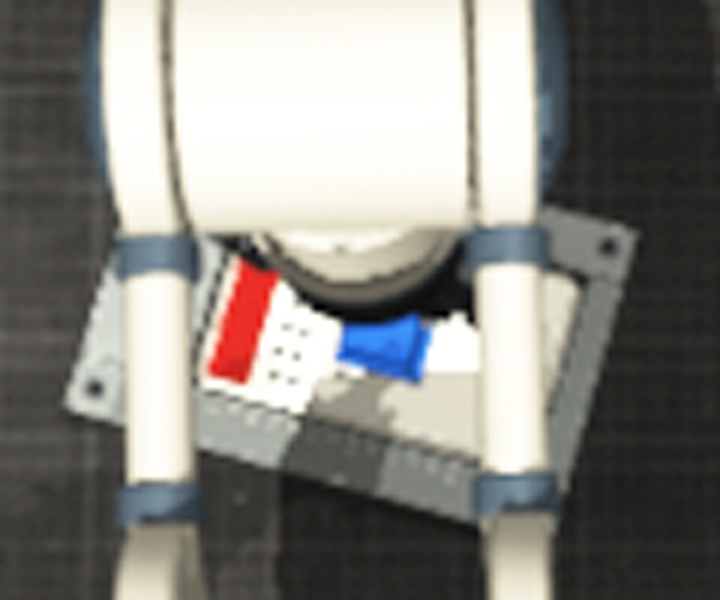

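Plate is flush in the recess, with the red end at the tab. Now I turn the tool back and move over the pin.

Emit:
carry_out(deltas=[{"wx": -10, "wy": 0, "wz": 0, "tx": 0, "ty": -0.5, "tz": -0.3, "fingers": 0.4}, {"wx": -20, "wy": 0, "wz": 0, "tx": 0, "ty": -1, "tz": -0.5, "fingers": 0.4}, {"wx": -30, "wy": 0, "wz": 0, "tx": 0, "ty": -2, "tz": -1, "fingers": 0.4}, {"wx": -40, "wy": 0, "wz": 0, "tx": 0, "ty": -3, "tz": -1.5, "fingers": 0.4}, {"wx": -50, "wy": 0, "wz": 0, "tx": 0, "ty": -4, "tz": -2, "fingers": 0.4}, {"wx": -60, "wy": 0, "wz": 0, "tx": 0, "ty": -5, "tz": -2.5, "fingers": 0.4}, {"wx": -70, "wy": 0, "wz": 0, "tx": 0, "ty": -6, "tz": -3, "fingers": 0.4}, {"wx": -80, "wy": 0, "wz": 0, "tx": 0, "ty": -6, "tz": -3, "fingers": 0.4}])

```text
t: 24.55
position: [0.5647, 0.1028, 0.0828]
orientation: [[-0.003, 0.907, -0.421], [-0.0, -0.421, -0.907], [-1.0, -0.003, 0.001]]
wrist_force: [-0.4, 0.4, -0.5]
opening: 0.034
```

```bash
python3 - <<'E'
from h import *
th=1.75
delta([(.06*np.sin(th),.111-.06*np.cos(th),.085,80)])
for px in((140,318),(142,316)): print(wf(ray("scene",(160+px[0]/6-.4,150+px[1]/5.5-.4),.054)))
t=imaging.snapshot("top");cv2.imwrite("pics/t18.png",cv2.resize(t[125:225,165:285,::-1],None,fx=6,fy=6,interpolation=cv2.INTER_CUBIC))
E
```

```text
now frame [0.0304 0.0616] z 0.08276683647650264 jaw -9.504986679922077 open 0.03399985042929685 F [-0.4497  0.3804 -0.4933] t 24.55 q6 0.555468679370893
(np.float64(0.05903915681243621), np.float64(0.12169476333896953), 0.085, 80) t cm [-0.24  1.83 -6.39] wx -89.5
[0.0557 0.1243]
[0.0564 0.1228]
```

View pics/t18.png

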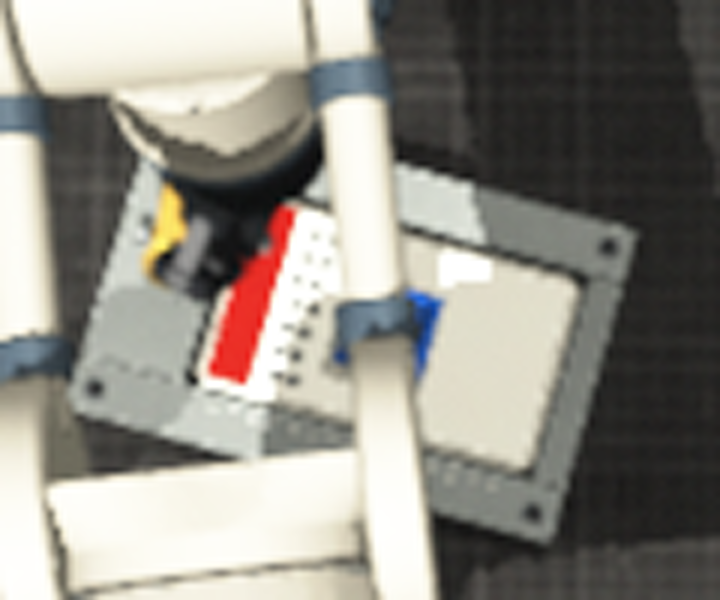

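Emit:
carry_out(deltas=[{"wx": -10, "wy": 0, "wz": 0, "tx": 0, "ty": 0.2, "tz": -1, "fingers": 0.35}, {"wx": -20, "wy": 0, "wz": 0, "tx": 0, "ty": 0.5, "tz": -2, "fingers": 0.35}, {"wx": -30, "wy": 0, "wz": 0, "tx": 0, "ty": 0.8, "tz": -3, "fingers": 0.35}, {"wx": -40, "wy": 0, "wz": 0, "tx": 0, "ty": 1.0, "tz": -4, "fingers": 0.35}, {"wx": -50, "wy": 0, "wz": 0, "tx": 0, "ty": 1.3, "tz": -5, "fingers": 0.35}, {"wx": -60, "wy": 0, "wz": 0, "tx": 0, "ty": 1.7, "tz": -6.6, "fingers": 0.35}, {"wx": -70, "wy": 0, "wz": 0, "tx": 0, "ty": 1.7, "tz": -6.6, "fingers": 0.35}, {"wx": -80, "wy": 0, "wz": 0, "tx": 0, "ty": 1.7, "tz": -6.6, "fingers": 0.35}])

```text
t: 25.6
position: [0.6082, 0.1547, 0.083]
orientation: [[-0.003, 0.575, 0.818], [-0.001, 0.818, -0.575], [-1.0, -0.002, -0.002]]
wrist_force: [0.4, -0.4, -1.0]
opening: 0.0299
```

```bash
python3 - <<'E'
from h import *
delta([(.058,.1241,.0165,80)])
im=imaging.snapshot("scene");t=imaging.snapshot("top")
cv2.imwrite("pics/s19.png",cv2.resize(im[150:255,140:270,::-1],None,fx=6,fy=5.5,interpolation=cv2.INTER_CUBIC))
E
```

```text
now frame [0.0585 0.1233] z 0.08297796047927872 jaw 70.30421286799508 open 0.029851062483002948 F [ 0.4305 -0.4146 -0.9706] t 25.6 q6 -0.7631870164058357
(0.058, 0.1241, 0.0165, 80) t cm [ 6.65  0.07 -0.06] wx -9.7
```

View pics/s19.png

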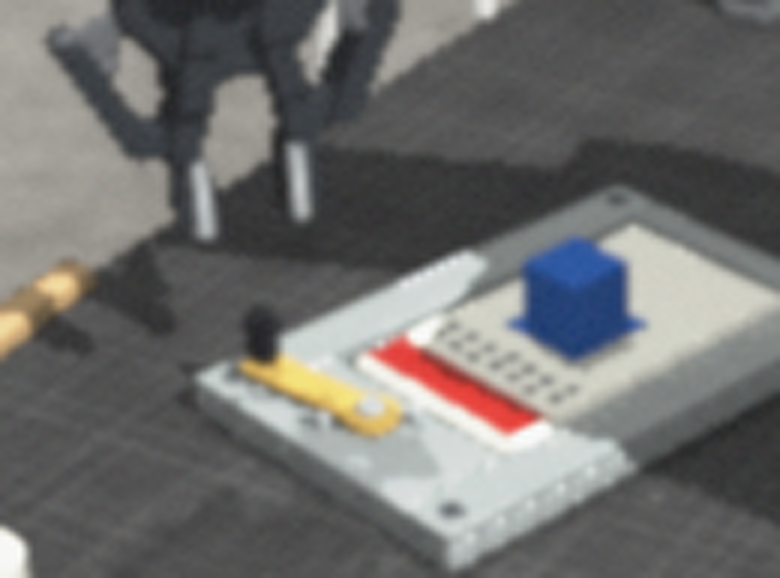

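Emit:
carry_out(deltas=[{"wx": -5, "wy": 0, "wz": 0, "tx": 1, "ty": 0.05, "tz": -0.05, "fingers": 0.35}, {"wx": -10, "wy": 0, "wz": 0, "tx": 2, "ty": 0.05, "tz": -0.05, "fingers": 0.35}, {"wx": -10, "wy": 0, "wz": 0, "tx": 3, "ty": 0.05, "tz": -0.05, "fingers": 0.35}, {"wx": -10, "wy": 0, "wz": 0, "tx": 4, "ty": 0.05, "tz": -0.05, "fingers": 0.35}, {"wx": -10, "wy": 0, "wz": 0, "tx": 5, "ty": 0.05, "tz": -0.05, "fingers": 0.35}, {"wx": -10, "wy": 0, "wz": 0, "tx": 6, "ty": 0.05, "tz": -0.05, "fingers": 0.35}, {"wx": -10, "wy": 0, "wz": 0, "tx": 6.6, "ty": 0.05, "tz": -0.05, "fingers": 0.35}, {"wx": -10, "wy": 0, "wz": 0, "tx": 6.6, "ty": 0.05, "tz": -0.05, "fingers": 0.28}])

```text
t: 26.7
position: [0.6084, 0.1554, 0.018]
orientation: [[-0.001, 0.427, 0.904], [-0.0, 0.904, -0.427], [-1.0, -0.001, -0.001]]
wrist_force: [0.4, 0.4, 0.4]
opening: 0.0242
```

```bash
python3 - <<'E'
from h import *
L=[]
for i,th in enumerate(np.linspace(1.6,.8,8)):
    L.append((round(.06*np.sin(th),4),round(.111-.06*np.cos(th),4),.0165,round(76-28*i/7)))
delta(L)
im=imaging.snapshot("scene")
cv2.imwrite("pics/s20.png",cv2.resize(im[150:255,140:270,::-1],None,fx=6,fy=5.5,interpolation=cv2.INTER_CUBIC))
E
```

```text
now frame [0.0585 0.124 ] z 0.01801565914507746 jaw 80.11496671122107 open 0.02419806268576716 F [0.4377 0.3692 0.3614] t 26.7 q6 -0.9334400394070972
(np.float64(0.06), np.float64(0.1128), 0.0165, 76) t cm [ 0.15 -1.08  0.34] wx 4.1
(np.float64(0.0598), np.float64(0.1059), 0.0165, 72) t cm [ 0.15 -1.76  0.43] wx 8.1
(np.float64(0.0588), np.float64(0.0991), 0.0165, 68) t cm [ 0.15 -2.45  0.45] wx 12.1
(np.float64(0.0571), np.float64(0.0925), 0.0165, 64) t cm [ 0.15 -3.13  0.4 ] wx 16.1
(np.float64(0.0546), np.float64(0.0861), 0.0165, 60) t cm [ 0.15 -3.8   0.26] wx 20.1
(np.float64(0.0514), np.float64(0.08), 0.0165, 56) t cm [ 0.15 -4.46  0.05] wx 24.1
(np.float64(0.0475), np.float64(0.0744), 0.0165, 52) t cm [ 0.15 -5.07 -0.24] wx 28.1
(np.float64(0.043), np.float64(0.0692), 0.0165, 48) t cm [ 0.16 -5.66 -0.59] wx 32.1
```

View pics/s20.png

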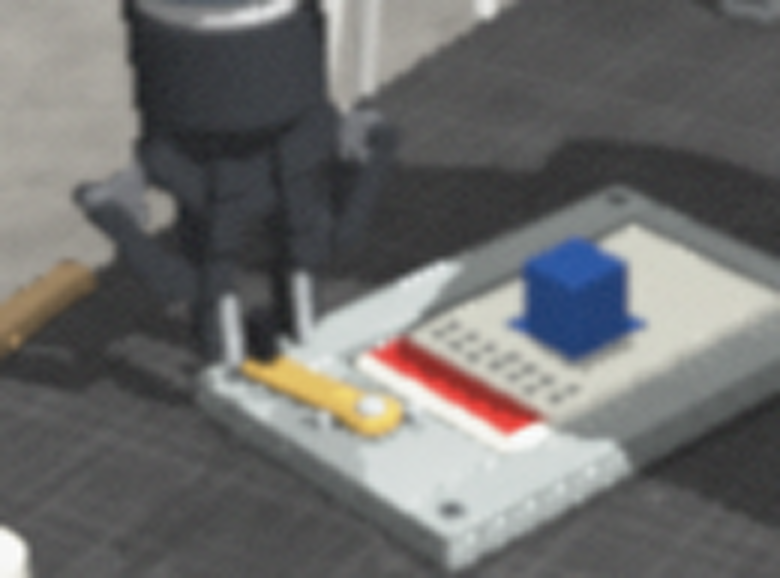

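The pin sits between the pads. Swinging back.

Emit:
carry_out(deltas=[{"wx": 2, "wy": 0, "wz": 0, "tx": 0.15, "ty": -0.6, "tz": 0.2, "fingers": 0.24}, {"wx": 4, "wy": 0, "wz": 0, "tx": 0.15, "ty": -1.2, "tz": 0.35, "fingers": 0.24}, {"wx": 8, "wy": 0, "wz": 0, "tx": 0.15, "ty": -1.8, "tz": 0.45, "fingers": 0.24}, {"wx": 12, "wy": 0, "wz": 0, "tx": 0.15, "ty": -2.5, "tz": 0.45, "fingers": 0.24}, {"wx": 16, "wy": 0, "wz": 0, "tx": 0.15, "ty": -3.1, "tz": 0.4, "fingers": 0.24}, {"wx": 20, "wy": 0, "wz": 0, "tx": 0.15, "ty": -3.8, "tz": 0.25, "fingers": 0.24}, {"wx": 24, "wy": 0, "wz": 0, "tx": 0.15, "ty": -4.5, "tz": 0.05, "fingers": 0.24}, {"wx": 28, "wy": 0, "wz": 0, "tx": 0.15, "ty": -5.1, "tz": -0.25, "fingers": 0.24}])

```text
t: 27.75
position: [0.585, 0.1096, 0.0177]
orientation: [[0.001, 0.804, 0.594], [-0.0, 0.594, -0.804], [-1.0, 0.001, 0.001]]
wrist_force: [0.9, -0.2, -0.7]
opening: 0.0205
```

```bash
python3 - <<'E'
from h import *
L=[]
for i,th in enumerate(np.linspace(.8,.0,8)):
    L.append((round(.06*np.sin(th),4),round(.111-.06*np.cos(th),4),.0165,round(48-42*i/7)))
delta(L)
im=imaging.snapshot("scene")
cv2.imwrite("pics/s21.png",cv2.resize(im[150:255,140:270,::-1],None,fx=6,fy=5.5,interpolation=cv2.INTER_CUBIC))
E
```

```text
now frame [0.0482 0.0737] z 0.017681241691201242 jaw 51.88491656433176 open 0.02054245701415442 F [ 0.9468 -0.2105 -0.6604] t 27.75 q6 -0.5082977036098
(np.float64(0.043), np.float64(0.0692), 0.0165, 48) t cm [ 0.12 -0.67 -0.13] wx 3.9
(np.float64(0.038), np.float64(0.0646), 0.0165, 42) t cm [ 0.12 -1.34 -0.24] wx 9.9
(np.float64(0.0325), np.float64(0.0605), 0.0165, 36) t cm [ 0.12 -2.01 -0.42] wx 15.9
(np.float64(0.0265), np.float64(0.0572), 0.0165, 30) t cm [ 0.11 -2.64 -0.69] wx 21.9
(np.float64(0.0202), np.float64(0.0545), 0.0165, 24) t cm [ 0.11 -3.24 -1.02] wx 27.9
(np.float64(0.0136), np.float64(0.0526), 0.0165, 18) t cm [ 0.11 -3.79 -1.42] wx 33.9
(np.float64(0.0068), np.float64(0.0514), 0.0165, 12) t cm [ 0.11 -4.31 -1.88] wx 39.9
(np.float64(0.0), np.float64(0.051), 0.0165, 6) t cm [ 0.11 -4.76 -2.39] wx 45.9
```

View pics/s21.png

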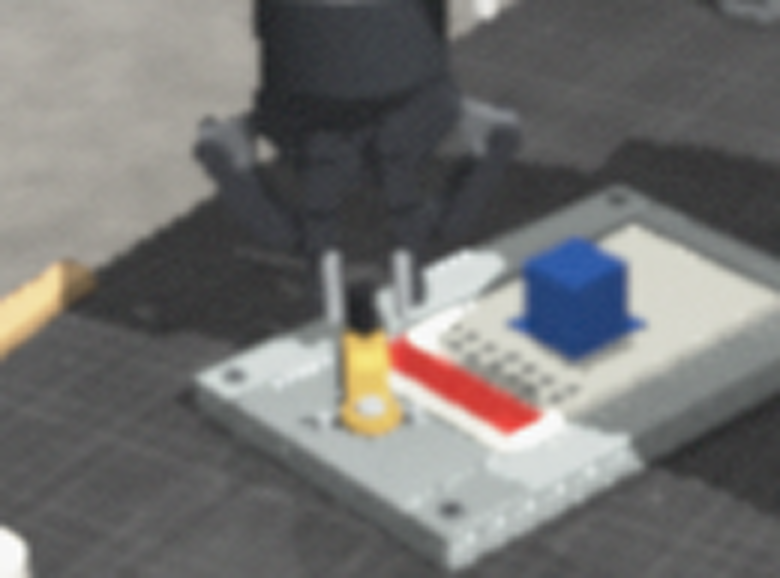

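Emit:
carry_out(deltas=[{"wx": 4, "wy": 0, "wz": 0, "tx": 0.1, "ty": -0.7, "tz": -0.15, "fingers": 0.24}, {"wx": 10, "wy": 0, "wz": 0, "tx": 0.1, "ty": -1.35, "tz": -0.25, "fingers": 0.24}, {"wx": 16, "wy": 0, "wz": 0, "tx": 0.1, "ty": -2.0, "tz": -0.4, "fingers": 0.24}, {"wx": 22, "wy": 0, "wz": 0, "tx": 0.1, "ty": -2.65, "tz": -0.7, "fingers": 0.24}, {"wx": 28, "wy": 0, "wz": 0, "tx": 0.1, "ty": -3.25, "tz": -1.0, "fingers": 0.24}, {"wx": 34, "wy": 0, "wz": 0, "tx": 0.1, "ty": -3.8, "tz": -1.4, "fingers": 0.24}, {"wx": 40, "wy": 0, "wz": 0, "tx": 0.1, "ty": -4.3, "tz": -1.9, "fingers": 0.24}, {"wx": 46, "wy": 0, "wz": 0, "tx": 0.1, "ty": -4.75, "tz": -2.4, "fingers": 0.24}])

```text
t: 28.8
position: [0.5324, 0.1011, 0.0166]
orientation: [[0.001, 0.986, -0.165], [0.0, -0.165, -0.986], [-1.0, 0.001, -0.0]]
wrist_force: [1.1, 0.6, -0.4]
opening: 0.0208
```

```bash
python3 - <<'E'
from h import *
delta([(-.003,.051,.0165,6),(-.006,.051,.0165,6)])
im=imaging.snapshot("scene")
cv2.imwrite("pics/s22.png",cv2.resize(im[150:255,140:270,::-1],None,fx=6,fy=5.5,interpolation=cv2.INTER_CUBIC))
E
```

```text
now frame [-0.0002  0.0515] z 0.01663347039953581 jaw 5.916504107935118 open 0.020806491923794575 F [ 1.1216  0.643  -0.4264] t 28.8 q6 0.2904617932034775
(-0.003, 0.051, 0.0165, 6) t cm [ 0.01 -0.28  0.02] wx -0.1
(-0.006, 0.051, 0.0165, 6) t cm [ 0.01 -0.58 -0.01] wx -0.1
```

View pics/s22.png

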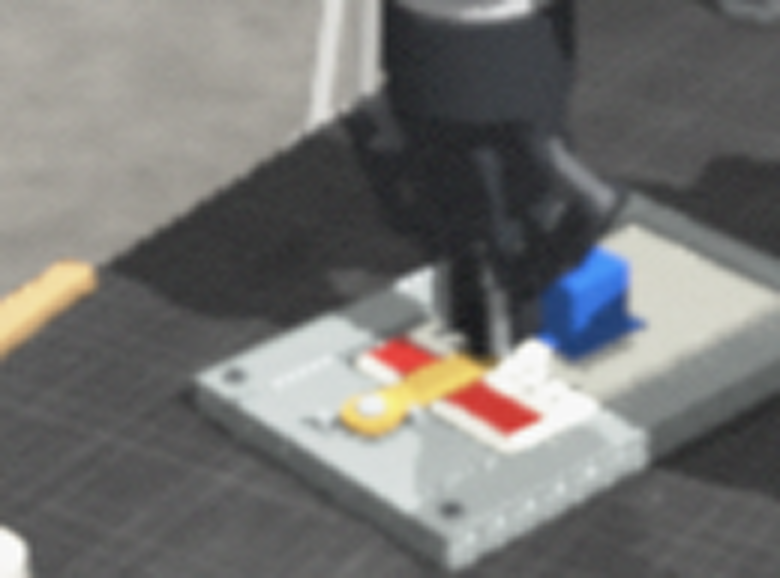

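Emit:
carry_out(deltas=[{"wx": 0, "wy": 0, "wz": 0, "tx": 0, "ty": -0.1, "tz": 0, "fingers": 0.24}, {"wx": 0, "wy": 0, "wz": 0, "tx": 0, "ty": -0.15, "tz": 0, "fingers": 0.24}, {"wx": 0, "wy": 0, "wz": 0, "tx": 0, "ty": -0.2, "tz": 0, "fingers": 0.24}, {"wx": 0, "wy": 0, "wz": 0, "tx": 0, "ty": -0.25, "tz": 0, "fingers": 0.24}, {"wx": 0, "wy": 0, "wz": 0, "tx": 0, "ty": -0.3, "tz": 0, "fingers": 0.24}, {"wx": 0, "wy": 0, "wz": 0, "tx": 0, "ty": -0.35, "tz": 0, "fingers": 0.24}, {"wx": 0, "wy": 0, "wz": 0, "tx": 0, "ty": -0.35, "tz": 0, "fingers": 0.24}, {"wx": 0, "wy": 0, "wz": 0, "tx": 0, "ty": -0.35, "tz": 0, "fingers": 0.24}])

```text
t: 29.85
position: [0.5308, 0.1013, 0.0167]
orientation: [[0.005, 0.987, -0.161], [-0.001, -0.161, -0.987], [-1.0, 0.005, -0.0]]
wrist_force: [9.3, -0.3, -2.6]
opening: 0.0205
```

Emit:
carry_out(deltas=[{"wx": 0, "wy": 0, "wz": 0, "tx": 0, "ty": -0.05, "tz": 0, "fingers": 0.24}, {"wx": 0, "wy": 0, "wz": 0, "tx": 0, "ty": -0.1, "tz": 0, "fingers": 0.24}, {"wx": 0, "wy": 0, "wz": 0, "tx": 0, "ty": -0.1, "tz": 0, "fingers": 0.24}, {"wx": 0, "wy": 0, "wz": 0, "tx": 0, "ty": -0.15, "tz": 0, "fingers": 0.24}, {"wx": 0, "wy": 0, "wz": 0, "tx": 0, "ty": -0.15, "tz": 0, "fingers": 0.24}, {"wx": 0, "wy": 0, "wz": 0, "tx": 0, "ty": -0.15, "tz": 0, "fingers": 0.24}, {"wx": 0, "wy": 0, "wz": 0, "tx": 0, "ty": -0.15, "tz": 0, "fingers": 0.24}, {"wx": 0, "wy": 0, "wz": 0, "tx": 0, "ty": -0.15, "tz": 0, "fingers": 0.24}])

```text
t: 30.85
position: [0.5306, 0.1014, 0.0168]
orientation: [[0.008, 0.987, -0.162], [-0.001, -0.162, -0.987], [-1.0, 0.008, -0.001]]
wrist_force: [13.6, -1.6, -4.9]
opening: 0.0204
```

The force rose to 13.6 N with no further motion, so the tab is at its stop. Backing off to centre, then up and clear.

Emit:
carry_out(deltas=[{"wx": 0, "wy": 0, "wz": 0, "tx": 0, "ty": 0.3, "tz": 0, "fingers": 0.3}, {"wx": 0, "wy": 0, "wz": 0, "tx": 0, "ty": 0.5, "tz": 0, "fingers": 0.36}, {"wx": 0, "wy": 0, "wz": 0, "tx": 0, "ty": 0.5, "tz": 0, "fingers": 0.36}, {"wx": 0, "wy": 0, "wz": 0, "tx": 0, "ty": 0.5, "tz": 0, "fingers": 0.36}, {"wx": 0, "wy": 0, "wz": 0, "tx": -2, "ty": 0.5, "tz": 0, "fingers": 0.36}, {"wx": 0, "wy": 0, "wz": 0, "tx": -5, "ty": 0.5, "tz": 0, "fingers": 0.36}, {"wx": 0, "wy": 0, "wz": 0, "tx": -9, "ty": 0.5, "tz": 0, "fingers": 0.36}, {"wx": 0, "wy": 0, "wz": 0, "tx": -13, "ty": 0.5, "tz": 0, "fingers": 0.36}])

```text
t: 31.85
position: [0.5322, 0.1013, 0.1491]
orientation: [[0.001, 0.987, -0.161], [0.0, -0.161, -0.987], [-1.0, 0.001, -0.0]]
wrist_force: [-0.1, -0.3, 0.3]
opening: 0.0306
```

Emit:
carry_out(deltas=[{"wx": 0, "wy": 0, "wz": 0, "tx": -3, "ty": 0, "tz": 3, "fingers": 0.36}, {"wx": 0, "wy": 0, "wz": 0, "tx": -3, "ty": 0, "tz": 8, "fingers": 0.36}, {"wx": 0, "wy": 0, "wz": 0, "tx": -3, "ty": 0, "tz": 13, "fingers": 0.36}, {"wx": 0, "wy": 0, "wz": 0, "tx": -3, "ty": 0, "tz": 18, "fingers": 0.36}, {"wx": 0, "wy": 0, "wz": 0, "tx": -3, "ty": 0, "tz": 23, "fingers": 0.36}, {"wx": 0, "wy": 0, "wz": 0, "tx": -3, "ty": 0, "tz": 28, "fingers": 0.36}, {"wx": 0, "wy": 0, "wz": 0, "tx": -3, "ty": 0, "tz": 32, "fingers": 0.36}, {"wx": 0, "wy": 0, "wz": 0, "tx": -3, "ty": 0, "tz": 34, "fingers": 0.36}])

```text
t: 32.85
position: [0.477, -0.2361, 0.1777]
orientation: [[0.001, 0.987, -0.163], [-0.001, -0.163, -0.987], [-1.0, 0.002, 0.001]]
wrist_force: [0.8, 0.7, 0.1]
opening: 0.0309
```

```bash
python3 - <<'E'
from h import *
im=imaging.snapshot("scene");t=imaging.snapshot("top")
cv2.imwrite("pics/s23.png",cv2.resize(im[170:260,150:300,::-1],None,fx=5,fy=5,interpolation=cv2.INTER_CUBIC))
cv2.imwrite("pics/t23.png",cv2.resize(t[130:225,165:285,::-1],None,fx=6,fy=6,interpolation=cv2.INTER_CUBIC))
cv2.imwrite("pics/t23f.png",t[:,:,::-1])
print(observe()["t"],observe()["position"])
E
```

```text
32.95 [ 0.4771 -0.2357  0.1771]
```

View pics/s23.png

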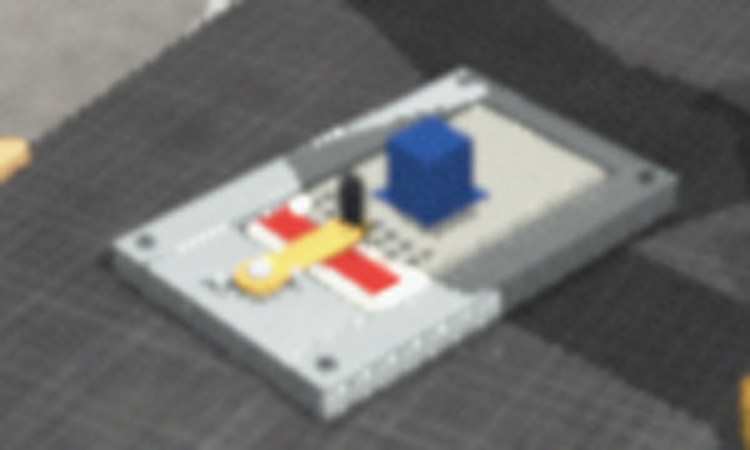

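View pics/t23.png

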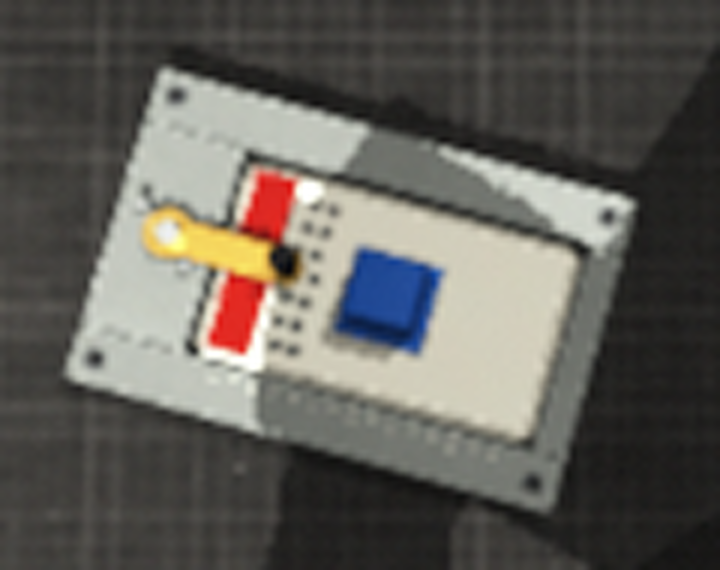

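View pics/t23f.png

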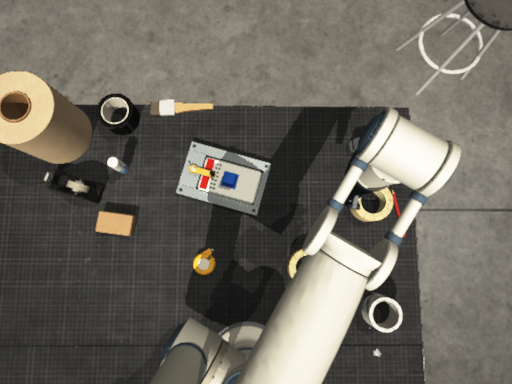

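```bash
python3 - <<'E'
from h import *
u=lambda p:((p[0]+.5)/6+165-.5,(p[1]+.5)/6+130-.5)
p=wf(ray("top",u((285,259)),.054));q=wf(ray("top",u((166,233)),.028));print(p,q,np.arctan2(p[0]-q[0],q[1]-p[1]))
s=wf(ray("scene",((351.5)/5+149.5,(181.5)/5+169.5),.054));print("scene pin",s)
# bar axis from colour
t=imaging.snapshot("top");a=cents(t,(170,130,285,225),(15,90,90),(32,255,255));bp=cv2.boxPoints(a[2]);print([wf(ray("top",b,.028)) for b in bp])
b=cents(t,(170,130,285,225),(0,150,60),(8,255,255));
t0=cv2.imread("pics/top0.png")[:,:,::-1]
def prof(im,p0,p1,z,n):
    P=np.array([proj("top",[*fw(*(np.array(p0)*(1-s)+np.array(p1)*s)),z]) for s in np.linspace(0,1,n)],np.float32)
    return cv2.remap(im,P[None,:,0],P[None,:,1],cv2.INTER_LINEAR)[0].astype(float)
for sx in(1,-1):
    g=np.mean([prof(t,(sx*.042,y),(sx*.060,y),.02,19) for y in np.linspace(-.06,0,12)],0).mean(1);print(sx,[int(v) for v in g])
for sy in(1,-1):
    g=np.mean([prof(t,(x,sy*.078),(x,sy*.095),.02,18) for x in np.linspace(-.035,-.02,6)],0).mean(1);print(sy,[int(v) for v in g])
E
```

```text
[-0.0005  0.0501] [0.0002 0.1128] -0.0109415581038408
scene pin [-0.0018  0.0562]
[array([-0.01  ,  0.1238]), array([0.0141, 0.1223]), array([0.0072, 0.0448]), array([-0.0168,  0.0465])]
1 [199, 195, 188, 176, 160, 137, 114, 91, 73, 64, 66, 79, 92, 102, 109, 113, 114, 116, 117]
-1 [201, 201, 199, 195, 187, 176, 162, 144, 129, 117, 108, 104, 103, 111, 117, 122, 123, 123, 123]
1 [129, 154, 179, 196, 204, 202, 189, 164, 136, 117, 118, 134, 157, 175, 190, 198, 201, 200]
-1 [199, 194, 188, 177, 160, 142, 126, 113, 103, 101, 104, 110, 113, 114, 113, 113, 114, 114]
```

Tab angle is about -0.01 rad. The plate shows a gap all round inside the recess, and nothing is touching the robot. Handing in.

```bash
python3 -c "
from station import job,observe
print(observe()['wrist_force']);print(job.sign_off())"
```

```text
[ 0.34583883  0.01541275 -0.09473286]
the job is handed in; nothing more can be done
None
```

I swung the tab aside to about 1.75 rad and lifted the plate out. I turned it 180° and lowered it under grip into the frame, with the red end at the tab's end. Then I swung the tab back to its stop, moved the arm clear and handed the job in at about 33 s.

**Last checks**
- **Plate:** it touched the floor at the same reported height (0.0159 m) as when I gripped it at home. The top view shows a gap on all four sides inside the recess. I did not give it a settling push.
- **Tab:** the pushing force rose from 9 to 14 N with no further motion, and the top view gives an angle of about -0.01 rad.
- **Loose items:** the glue stick and cork block look unmoved in the top view. The arm partly hid both tape rolls in the last picture, so I could not fully confirm the masking tape. The tool stayed well above it.
- **Robot:** the final wrist force was about 0.

**What disagreed**
- **Finger height:** the fingertips sat about 20 mm higher than the reported tool height and the stated tip reach imply. My first pass therefore went over the pin without touching it. I corrected for this from the pictures and with staged descents.
- **Camera positions:** the two cameras disagreed by about 2 to 6 mm on some points. At the end the scene view put the pin about 6 mm further along the frame than the top view did, and I relied on the top view.

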